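# Sweep the loose bushings into the counting pen

## Robot

A 6-joint arm with a two-finger parallel gripper is mounted at the origin on a cart in front of the work surface, level with it; the furniture and walls round the work are solid. World frame = base frame: x ahead of the robot, y to its left, z up, the work surface at z = 0. Lengths are in mm, angles in rad, forces in N, time in s.
With the tool pointing down it reaches from about 400 to 825 mm from the base axis. Payload 7 kg.
Tool frame: the origin (TCP) lies at the very end of the fingers, on their centre line; the grasp point (between the pads) lies 19 mm behind it; z points along the fingers, x is the direction in which the jaws open and shut, and the axes are right-handed (so a half turn about z gives the same grasp; the last joint's range is limited). The gripper opens to 85 mm and grips with 20 to 120 N. Pads are 22 mm wide; open, the fingers measure 114 mm over their backs; the gripper's body (76 mm by 85 mm) begins 54 mm behind the grasp point. The pads swing forward as they close: fully open they stand 13 mm farther back than shut.
Start: joints at [1.413, 0.359, 0.012, 0, -1.224, -0.288], TCP at [291.051, 609.003, 193.002] pointing down, gripper open.
Joint ranges: [-3.07, 3.07], [-1.43, 2.12], [-1.02, 1.25], [-3.03, 1.67], [-3.05, -0], [-3.03, 3.03]. Speed limits (rad/s): [2.39, 2.39, 3.01, 3.14, 3.14, 3.14].

## Interface

Orientations are given as [roll, pitch, yaw] about the fixed x, y, z axes, in that order (R = Rz(yaw) Ry(pitch) Rx(roll)).
In Python, from plant import telemetry, cams, order, nets gives the robot as it stands.
- The arm moves only by the tool play_rows, never from a script. Its argument "steps" is a list of rows, each an object of numbers: "dx", "dy", "dz": the shift along the world's x, y, z in m; "wx", "wy", "wz": the turn, a rotation vector about the world's x, y, z in rad; "claw": the finger opening in m, from 0 to 0.0854. In form: [{"dx": .., "dy": .., "dz": .., "wx": .., "wy": .., "wz": .., "claw": ..}, ...]. A call has exactly 5 rows; each row is the pose to reach, as a shift and turn from the pose commanded when the call began; what a row does not reach only later rows make up. A row lasts 1/12 s, in which the tool goes at most 41.7 mm and 7.16 degrees, less where a joint would pass 70% of its speed; a pose out of reach is approached as far as the arm can. A call with a gripper value outside its range is refused whole. The fingers move at their own pace and stop on an object; "newtons" is the grip in N (left out, the last holds). Time passes only in rows, so rows that repeat a pose let the fingers close, or fill a call up. It gives the time, the measured TCP pose, the force and the opening at its end, in the units of the state.
- telemetry.observe(): the state, without advancing time (a new reading comes with each control period).
- cams.capture(name): name is "scene" or "top" or "wrist"; returns the picture (420x560x3 uint8, red, green, blue); there is no depth.
- cams.camera_model(name): a dict with "mtx" (3x3 intrinsics, pixels), "rvec" (rotation vector, rad) and "tvec" (3), from world to camera coordinates, as OpenCV has them. Camera axes: x right, y down, z forward; pixel columns grow to the right and rows downward; lengths in mm; the calibration is good to about 2 mm. The wrist camera is an equidistant fisheye: a pixel r from the principal point sees the ray r / f radians off the axis. A picture is of the moment at which its call begins: read the wrist's pose just before it. camera_model takes no time and is no camera call; for the wrist camera it gives the pose at the moment of the call.
- order.job_done(): hands the job in, once; it reports no verdict.
Trained networks look in the newest picture that a camera, given by its name, has taken for a name from the list of things; names that differ only in an ending like _2 or _b are one class to them, and where a whole thing is asked for, a point or a joint stands for the part that bears it (a point fixed in the world has none). Each returns a list of dicts, best first, with "p" (0 to 1); they miss things now and then, are a little off and sometimes report something else, mostly with a low value. They report only what shows in the picture. A call takes as long as a camera call.
- nets.boxes_of(camera, target): "xy" ([column, row] in pixels, amid what is visible of it).
- nets.cut_out(camera, target): "region" (420x560 bool, what is visible of it) and "xy" ([column, row] in pixels, amid what is visible of it).
- nets.mark_of(camera, target): "xy" ([column, row] in pixels: a listed point, or the origin of a listed thing).
The state is a dict: "clock": time; "q": joint angles; "joint_vel": joint speeds; "tau": joint torques, N m; "tcp_pos": TCP position; "ee_rot": TCP orientation; "contact_force": force on the tool from outside, world axes, zero at the start; "torque": the same for the moment, N m; "opening": finger opening in mm.
Only numpy, scipy, OpenCV 4.12 (cv2) and the standard library are available. Lean on these libraries where they do the work, as an engineer would, in place of code of your own. Each camera call takes 0.05 s, during which the arm holds its last target.

## Task

With the fingertips, sweep the three bronze bushings that stand loose on the bench into the blue open-fronted counting pen, until each one stands wholly inside past the mouth between the straight side bars. Only push them along the bench: do not take them between the fingers, lift them or tip them over, and leave the stamp, the ring gauge and the stepped shaft where they are.

Things in the scene. Friction and masses are not known exactly. Their poses are not given: they have to be found in the camera images.
- bushing_1: bronze-coloured plain bushing standing on end, outside 22 mm, height 21 mm, about 60 g; origin at the centre of its underside, z axis up along its bore. Loose, identical to the other two; slides on the bench when pushed low
- bushing_2: bronze-coloured plain bushing standing on end, outside 22 mm, height 21 mm, about 60 g; origin at the centre of its underside, z axis up along its bore. Loose, identical to the other two; slides on the bench when pushed low
- bushing_3: bronze-coloured plain bushing standing on end, outside 22 mm, height 21 mm, about 60 g; origin at the centre of its underside, z axis up along its bore. Loose, identical to the other two; slides on the bench when pushed low
- pen_mouth (a point): middle of the mouth line of the blue counting pen, at bench level. The pen is bolted down and has no floor: two parallel side bars and a back bar, 8 mm thick and 22 mm high. The point's x axis points straight into the pen, y along the mouth, z up. Inside it is 120 mm wide (y -60 to +60 mm) and 130 mm deep (x 0 to 130 mm). From the ends of the side bars two guides 50 mm long flare outward at 45 degrees, to x = -35 mm and y = +-103 mm
- inspect_stamp: black stamp with a red band, standing, 24 mm across and 63 mm high; origin at the centre of its underside. Bystander, loose
- ring_gauge: steel setting ring gauge lying flat, 58 mm outside, 18 mm high; origin at the centre of its underside. Bystander, loose
- step_shaft: steel stepped shaft lying down, 22 mm thick, 101 mm long along its own y axis; origin under its middle at bench level. Bystander, loose

How it is judged:
By the outcome, as a careful person would: the job done as asked, in the order asked, and still so for the second after the job is handed in, with the robot touching nothing.
It also fails if it takes over 64 s, if anything falls off the work surface, if the arm or the gripper's body presses on something with over 40 N, if the wrist force passes 120 N, or if a joint passes its speed limit or range.

## Working session

There is one attempt and no reset: what is moved stays moved. The work goes in short steps, Python scripts to look and compute and a tool call to move; the robot and the scene stay as the last step left them, time stands still between calls to the robot, and variables do not carry over. Pictures are saved under pics/ and viewed, and the job is handed in when it is done.

Besides the shell and the picture viewer there is one more tool, called after ">>>" in YAML: its name, and indented under it one key for each argument. play_rows: Moves the arm, as the interface text tells. Its arguments: {"type":"object","properties":{"steps":{"type":"array","items":{"type":"object","properties":{"dx":{"type":"number"},"dy":{"type":"number"},"dz":{"type":"number"},"wx":{"type":"number"},"wy":{"type":"number"},"wz":{"type":"number"},"claw":{"type":"number"}}}},"newtons":{"type":"number"}},"required":["steps"]}

```bash
mkdir -p pics
cat > h.py <<'E'
import numpy as np, cv2
from plant import telemetry, cams, order, nets
def ray(cam,xy,z=0.):
    m=cams.camera_model(cam);K=np.array(m['mtx'],float);R=cv2.Rodrigues(np.array(m['rvec'],float))[0];t=np.array(m['tvec'],float).ravel()
    d=np.linalg.inv(K)@np.array([xy[0],xy[1],1.])
    c=-R.T@t; d=R.T@d
    return c+d*(z-c[2])/d[2]
def proj(cam,P):
    m=cams.camera_model(cam)
    return cv2.projectPoints(np.array(P,float).reshape(-1,3),np.array(m['rvec'],float),np.array(m['tvec'],float),np.array(m['mtx'],float),None)[0].reshape(-1,2)
def snap(cam,n):
    im=cams.capture(cam); cv2.imwrite('pics/'+n+'.png',im[:,:,::-1]); return im
E
python3 - <<'E'
from h import *
s=telemetry.observe(); print(s['clock'],s['tcp_pos'],s['ee_rot'],s['opening'])
for c in ['top','scene']:
    snap(c,c+'0')
    for n in ['bushing_1','pen_mouth','inspect_stamp','ring_gauge','step_shaft']:
        for r in nets.mark_of(c,n)[:4]:
            print(c,n,round(r['p'],2),np.round(r['xy'],1),np.round(ray(c,r['xy'],0),1))
print(telemetry.observe()['clock'])
E
```

```text
0.0 [290.85305567 608.51004126 192.07064567] [-3.14144836e+00 -1.64237746e-03 -2.01672970e+00] 85.3538964609165
top bushing_1 0.64 [299.1 228.4] [513.2 -43.1   0. ]
top bushing_1 0.59 [315.3 253.1] [459.  -79.9   0. ]
top bushing_1 0.4 [321.1 186.7] [608.8 -91.3   0. ]
top inspect_stamp 0.44 [273.1 151.4] [689.2  19.2   0. ]
top ring_gauge 0.87 [354.  149.7] [ 695.7 -165.2    0. ]
top step_shaft 0.78 [231.4 283.7] [387.5 104.5   0. ]
scene bushing_1 0.68 [293.4 219.9] [527.1 -39.4   0. ]
scene bushing_1 0.63 [292.2 185.9] [606.1 -95.6   0. ]
scene bushing_1 0.52 [337.8 235.7] [451.3 -78.5   0. ]
scene inspect_stamp 0.82 [220.4 181.2] [697.3  11.3   0. ]
scene inspect_stamp 0.6 [295.2 222.2] [520.4 -38.4   0. ]
scene ring_gauge 0.82 [294.1 153.6] [ 690.9 -163.8    0. ]
scene step_shaft 0.61 [271.2 314.7] [381.  110.5   0. ]
0.6
```

View pics/top0.png

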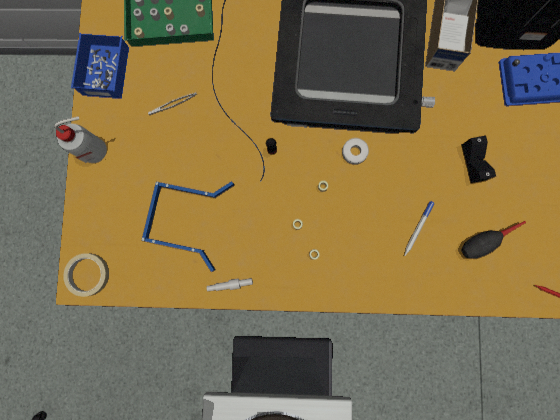

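View pics/scene0.png

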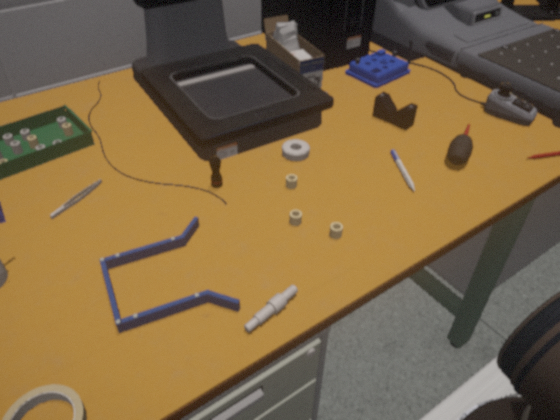

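The top view shows three bushings at about (299,224), (315,254) and (323,186). The pen lies to the left and opens to the right (−y), with mouth ends at (214,195) and (202,250). The shaft is at (230,285), near the lower guide. I'll fit the pen outline next.

```bash
cat > pen.py <<'E'
from h import *
from scipy.optimize import minimize
t=8
# bar polygons in pen frame
s=np.sqrt(.5)
def bars():
    B=[np.array([[0,60],[138,60],[138,68],[0,68]]),np.array([[0,-60],[138,-60],[138,-68],[0,-68]]),np.array([[130,-68],[138,-68],[138,68],[130,68]])]
    for sg in(1,-1):
        a=np.array([0,60.]);b=a+50*np.array([-s,s]);n=8*np.array([s,s])
        p=np.array([a,b,b+n,a+n]); p[:,1]*=sg; B.append(p)
    return B
def W(p,x,y,th,z):
    c,d=np.cos(th),np.sin(th); q=p@np.array([[c,d],[-d,c]])+[x,y]
    return np.c_[q,np.full(len(q),z)]
def render(cam,v,S=4):
    m=np.zeros((420*S,560*S),np.uint8)
    for b in bars():
        P=np.r_[proj(cam,W(b,*v,0)),proj(cam,W(b,*v,22))]
        h=cv2.convexHull(P.astype(np.float32)); cv2.fillPoly(m,[np.round((h+.5)*S).astype(int)],255)
    return cv2.resize(m,(560,420),interpolation=cv2.INTER_AREA)/255.
E
python3 - <<'E'
from pen import *
T={}
for cam,roi in(('top',(135,175,245,280)),('scene',(95,205,245,335))):
    im=cv2.imread(f'pics/{cam}0.png'); hsv=cv2.cvtColor(im,cv2.COLOR_BGR2HSV)
    m=((hsv[:,:,0]>95)&(hsv[:,:,0]<135)&(hsv[:,:,1]>80)).astype(float)
    k=np.zeros_like(m);a,b,c,d=roi;k[b:d,a:c]=1
    T[cam]=m*k; print(cam,T[cam].sum())
mid=(ray('top',(214,195),22)+ray('top',(202,250),22))/2; bk=(ray('top',(159,184),22)+ray('top',(145,240),22))/2
x0=[mid[0],mid[1],np.arctan2(*(bk-mid)[[1,0]])]; print(x0)
for cams_ in(['top'],['scene'],['top','scene']):
    f=lambda v:sum(((cv2.GaussianBlur(render(c,v)-T[c],(0,0),1.5))**2).sum() for c in cams_)
    r=minimize(f,x0,method='Nelder-Mead',options=dict(initial_simplex=[x0,[x0[0]+6,*x0[1:]],[x0[0],x0[1]+6,x0[2]],[*x0[:2],x0[2]+.05]],maxiter=120)); print(cams_,r.x,r.fun)
for cam in T:
    im=cv2.imread(f'pics/{cam}0.png'); rr=render(cam,r.x); im[:,:,2]=np.maximum(im[:,:,2],(rr*255).astype(np.uint8))
    cv2.imwrite(f'pics/fit_{cam}.png',cv2.resize(im[160:340,90:390],None,fx=2.6,fy=2.6))
# bushings: image centre of ring, height 10.5
for cam in T:
    cams.capture(cam)
    for n in ['bushing_1','inspect_stamp','ring_gauge','step_shaft']:
        for q in nets.cut_out(cam,n)[:4]:
            ys,xs=np.where(q['region']); c=(xs.mean(),ys.mean())
            zz={'bushing_1':10.5,'inspect_stamp':31,'ring_gauge':9,'step_shaft':11}[n]
            print(cam,n,round(q['p'],2),np.round(c,1),len(xs),np.round(ray(cam,c,zz),1))
E
```

```text
top 841.0
scene 392.0
[np.float64(520.7662954919667), np.float64(157.95304508553988), np.float64(1.4057829211252033)]
['top'] [520.1996886  158.57209174   1.38288134] 70.4935175441121
['scene'] [529.14129549 156.16137842   1.39779681] 2375.3630729143147Traceback (most recent call last):
  File "<stdin>", line 12, in <module>
    res = _minimize_neldermead(fun, x0, args, callback, bounds=bounds,
                               **options)
    fxcc = func(xcc)
    fx = function(np.copy(x), *(wrapper_args + args))
  File "<stdin>", line 11, in <lambda>
  File "<stdin>", line 11, in <genexpr>
  File "pen.py", line 18, in render
    P=np.r_[proj(cam,W(b,*v,0)),proj(cam,W(b,*v,22))]
                                ~~~~^^^^^^^^^^^^^^^^
  File "h.py", line 9, in proj
    m=cams.camera_model(cam)
ValueError: time passes only in moves, steps and waits
```

```bash
cat >> h.py <<'E'
_cm={}
_orig=cams.camera_model
class _C:
    capture=staticmethod(cams.capture)
    @staticmethod
    def camera_model(n):
        if n=='wrist': return _orig(n)
        if n not in _cm: _cm[n]=_orig(n)
        return _cm[n]
cams=_C
E
python3 - <<'E'
from pen import *
T={}
for cam,roi in(('top',(135,175,245,280)),('scene',(95,205,245,335))):
    im=cv2.imread(f'pics/{cam}0.png').astype(int)
    m=((im[:,:,0]>im[:,:,2]+10)).astype(float)
    k=np.zeros_like(m);a,b,c,d=roi;k[b:d,a:c]=1
    T[cam]=m*k; print(cam,T[cam].sum())
x0=[520.2,158.6,1.383]
for cams_ in(['top'],['scene'],['top','scene']):
    f=lambda v:sum(((cv2.GaussianBlur(render(c,v)-T[c],(0,0),1.5))**2).sum() for c in cams_)
    r=minimize(f,x0,method='Nelder-Mead',options=dict(initial_simplex=[x0,[x0[0]+6,*x0[1:]],[x0[0],x0[1]+6,x0[2]],[*x0[:2],x0[2]+.05]],maxiter=70)); print(cams_,r.x,r.fun)
for cam in T:
    im=cv2.imread(f'pics/{cam}0.png'); rr=render(cam,r.x); im[:,:,2]=np.maximum(im[:,:,2],(rr*255).astype(np.uint8))
    cv2.imwrite(f'pics/fit_{cam}.png',cv2.resize(im[160:340,90:390],None,fx=2.6,fy=2.6))
E
python3 - <<'E'
from h import *
for cam in ['top','scene']:
    cams.capture(cam)
    for n in ['bushing_1','inspect_stamp','ring_gauge','step_shaft']:
        for q in nets.cut_out(cam,n)[:4]:
            ys,xs=np.where(q['region']); c=(xs.mean(),ys.mean())
            zz={'bushing_1':10.5,'inspect_stamp':31,'ring_gauge':9,'step_shaft':11}[n]
            print(cam,n,round(q['p'],2),np.round(c,1),len(xs),np.round(ray(cam,c,zz),1))
print(telemetry.observe()['clock'])
E
```

```text
top 901.0
scene 1053.0
['top'] [520.68530201 158.98713723   1.38704171] 46.20419239882651
['scene'] [528.28191715 156.10594429   1.37365199] 1599.775234295349
['top', 'scene'] [522.02797217 158.27048295   1.38155724] 1726.4090397738178
top bushing_1 0.59 [321.2 187.8] 5 [604.3 -90.8  10.5]
top bushing_1 0.43 [296.9 224.1] 61 [521.8 -37.9  10.5]
top inspect_stamp 0.59 [271.3 145.8] 165 [693.5  22.2  31. ]
top inspect_stamp 0.17 [313.9 253.9] 40 [456.2 -75.1  31. ]
top ring_gauge 0.62 [354.9 150.9] 485 [ 690.4 -165.8    9. ]
top step_shaft 0.92 [230.3 284.6] 330 [385.9 105.3  11. ]
scene bushing_1 0.51 [335.5 230. ] 209 [456.5 -76.6  10.5]
scene bushing_1 0.43 [291.  181.3] 141 [608.5 -94.1  10.5]
scene inspect_stamp 0.77 [215.4 171.2] 328 [694.  22.  31.]
scene ring_gauge 0.94 [295.5 149.5] 499 [ 691.1 -167.3    9. ]
scene step_shaft 0.61 [270.5 307.5] 700 [385.4 108.8  11. ]
1.1
```

```bash
python3 -c "
import cv2,numpy as np
a=cv2.imread('pics/fit_top.png');b=cv2.imread('pics/top0.png')[150:300,130:370]
cv2.imwrite('pics/t0z.png',cv2.resize(b,None,fx=3.3,fy=3.3,interpolation=cv2.INTER_CUBIC))"
```

```text
(no output)
```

View pics/fit_top.png

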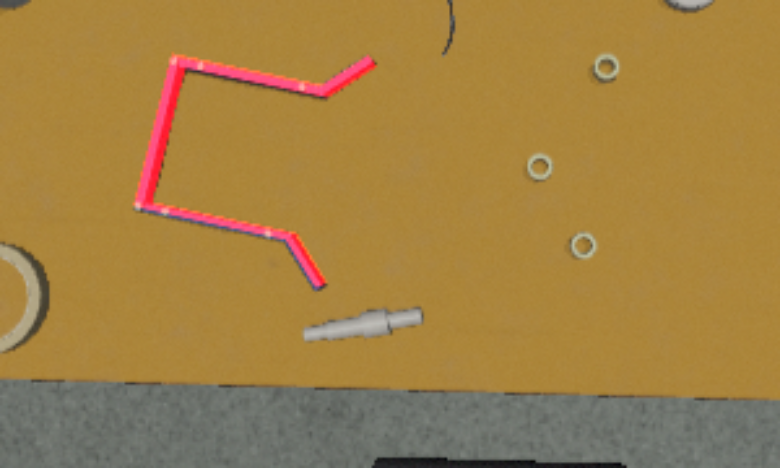

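View pics/fit_scene.png

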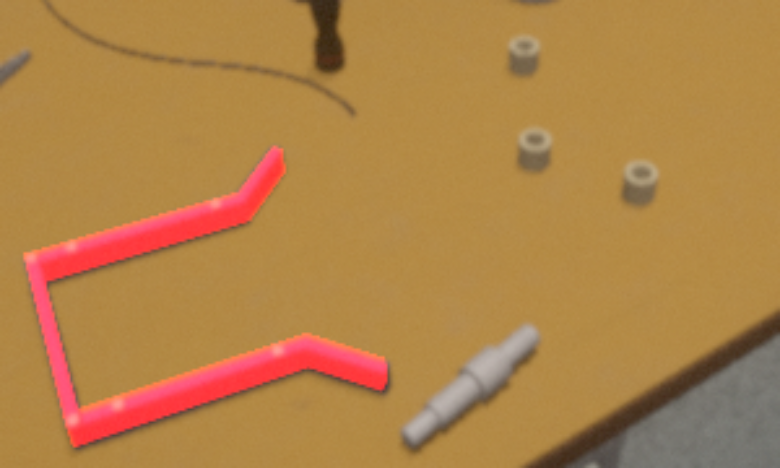

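The pen fits well in both views: mouth at about (521,159), pointing in along 1.386 rad. Next I'll refine the bushing positions.

```bash
cat > bush.py <<'E'
from h import *
from scipy.optimize import minimize
def sil(cam,x,y,S=6):
    a=np.linspace(0,2*np.pi,40)[:-1]; c=np.c_[x+11*np.cos(a),y+11*np.sin(a)]
    P=np.r_[proj(cam,np.c_[c,c[:,0]*0]),proj(cam,np.c_[c,c[:,0]*0+21])]
    m=np.zeros((420*S,560*S),np.uint8); cv2.fillPoly(m,[np.round((cv2.convexHull(P.astype(np.float32))+.5)*S).astype(int)],255)
    return cv2.resize(m,(560,420),interpolation=cv2.INTER_AREA)/255.
def fit(cam,im,x,y):
    # ring/bushing pixels are much less saturated than the bench
    hsv=cv2.cvtColor(im,cv2.COLOR_RGB2HSV).astype(float)
    p=proj(cam,[[x,y,10]])[0]; k=np.zeros((420,560)); cv2.circle(k,tuple(np.round(p).astype(int)),12,1,-1)
    sat=hsv[:,:,1]; bg=np.median(sat[k>0]); M=((sat<bg-35)*k).astype(np.uint8)
    cs,_=cv2.findContours(M,cv2.RETR_EXTERNAL,cv2.CHAIN_APPROX_NONE); F=np.zeros_like(M); cv2.drawContours(F,cs,-1,1,-1)
    f=lambda v:(cv2.GaussianBlur(sil(cam,*v)*k-F,(0,0),1.2)**2).sum()
    r=minimize(f,[x,y],method='Nelder-Mead',options=dict(initial_simplex=[[x,y],[x+5,y],[x,y+5]],maxiter=35))
    return r.x,r.fun,int(F.sum()),float(sil(cam,*r.x).sum())
E
python3 - <<'E'
from bush import *
for cam in('top','scene'):
    im=cv2.imread(f'pics/{cam}0.png')[:,:,::-1].copy()
    for g in((519,-39),(455,-77),(606,-93)):
        x,f,n,m=fit(cam,im,*g); print(cam,np.round(x,1),round(f,1),n,round(m))
E
```

```text
top [522.6 -38.7] 0.1 88 88
top [456.8 -76.1] 0.5 94 88
top [609.7 -93.8] 0.1 95 96
scene [523.8 -40.4] 10.4 150 193
scene [458.8 -78.8] 15.1 152 205
scene [610.9 -95.8] 4.4 138 164
```

>>> play_rows:
  steps:
    - {"dx": 0.012,"dy": -0.038,"dz": -0.005,"wz": -0.1,"claw": 0.014}
    - {"dx": 0.025,"dy": -0.076,"dz": -0.01,"wz": -0.2,"claw": 0.014}
    - {"dx": 0.037,"dy": -0.114,"dz": -0.015,"wz": -0.3,"claw": 0.014}
    - {"dx": 0.05,"dy": -0.152,"dz": -0.02,"wz": -0.4,"claw": 0.014}
    - {"dx": 0.062,"dy": -0.19,"dz": -0.025,"wz": -0.5,"claw": 0.014}
  newtons: 40

```text
validation failed for argument at $.st...
```

>>> play_rows:
  steps:
    - {"dx": 0.012,"dy": -0.038,"dz": -0.005,"wx": 0,"wy": 0,"wz": -0.1,"claw": 0.014}
    - {"dx": 0.025,"dy": -0.076,"dz": -0.01,"wx": 0,"wy": 0,"wz": -0.2,"claw": 0.014}
    - {"dx": 0.037,"dy": -0.114,"dz": -0.015,"wx": 0,"wy": 0,"wz": -0.3,"claw": 0.014}
    - {"dx": 0.05,"dy": -0.152,"dz": -0.02,"wx": 0,"wy": 0,"wz": -0.4,"claw": 0.014}
    - {"dx": 0.062,"dy": -0.19,"dz": -0.025,"wx": 0,"wy": 0,"wz": -0.5,"claw": 0.014}
  newtons: 40

```text
clock: 1.52
tcp_pos: [353.3, 417.2, 167.8]
ee_rot: [3.142, 0.0, -2.521]
contact_force: [0.7, 0.6, -0.0]
opening: 25.6
```

>>> play_rows:
  steps:
    - {"dx": 0.013,"dy": -0.039,"dz": -0.006,"wx": 0,"wy": 0,"wz": -0.08,"claw": 0.014}
    - {"dx": 0.026,"dy": -0.078,"dz": -0.012,"wx": 0,"wy": 0,"wz": -0.16,"claw": 0.014}
    - {"dx": 0.04,"dy": -0.117,"dz": -0.018,"wx": 0,"wy": 0,"wz": -0.24,"claw": 0.014}
    - {"dx": 0.053,"dy": -0.156,"dz": -0.024,"wx": 0,"wy": 0,"wz": -0.32,"claw": 0.014}
    - {"dx": 0.066,"dy": -0.195,"dz": -0.03,"wx": 0,"wy": 0,"wz": -0.38,"claw": 0.014}

```text
clock: 1.93
tcp_pos: [419.3, 222.3, 138.2]
ee_rot: [3.141, 0.001, -2.9]
contact_force: [1.2, 0.1, 0.5]
opening: 14.3
```

>>> play_rows:
  steps:
    - {"dx": 0.013,"dy": -0.039,"dz": -0.006,"wx": 0,"wy": 0,"wz": -0.06,"claw": 0.014}
    - {"dx": 0.026,"dy": -0.078,"dz": -0.012,"wx": 0,"wy": 0,"wz": -0.12,"claw": 0.014}
    - {"dx": 0.04,"dy": -0.117,"dz": -0.018,"wx": 0,"wy": 0,"wz": -0.18,"claw": 0.014}
    - {"dx": 0.053,"dy": -0.156,"dz": -0.024,"wx": 0,"wy": 0,"wz": -0.24,"claw": 0.014}
    - {"dx": 0.066,"dy": -0.195,"dz": -0.03,"wx": 0,"wy": 0,"wz": -0.296,"claw": 0.014}

```text
clock: 2.35
tcp_pos: [485.5, 27.2, 108.3]
ee_rot: [3.141, 0.001, 3.088]
contact_force: [1.7, 1.1, -0.2]
opening: 14.3
```

>>> play_rows:
  steps:
    - {"dx": 0.012,"dy": -0.036,"dz": -0.01,"wx": 0,"wy": 0,"wz": 0,"claw": 0.014}
    - {"dx": 0.024,"dy": -0.072,"dz": -0.02,"wx": 0,"wy": 0,"wz": 0,"claw": 0.014}
    - {"dx": 0.036,"dy": -0.11,"dz": -0.03,"wx": 0,"wy": 0,"wz": 0,"claw": 0.014}
    - {"dx": 0.036,"dy": -0.11,"dz": -0.05,"wx": 0,"wy": 0,"wz": 0,"claw": 0.014}
    - {"dx": 0.036,"dy": -0.11,"dz": -0.07,"wx": 0,"wy": 0,"wz": 0,"claw": 0.014}

```text
clock: 2.77
tcp_pos: [521.9, -83.5, 37.6]
ee_rot: [3.141, 0.002, 3.086]
contact_force: [0.3, -0.5, -0.8]
opening: 13.8
```

>>> play_rows:
  steps:
    - {"dx": 0,"dy": 0,"dz": -0.015,"wx": 0,"wy": 0,"wz": 0,"claw": 0.014}
    - {"dx": 0,"dy": 0,"dz": -0.024,"wx": 0,"wy": 0,"wz": 0,"claw": 0.014}
    - {"dx": 0,"dy": 0,"dz": -0.03,"wx": 0,"wy": 0,"wz": 0,"claw": 0.014}
    - {"dx": 0,"dy": 0,"dz": -0.033,"wx": 0,"wy": 0,"wz": 0,"claw": 0.014}
    - {"dx": 0,"dy": 0,"dz": -0.033,"wx": 0,"wy": 0,"wz": 0,"claw": 0.014}

```text
clock: 3.18
tcp_pos: [521.2, -80.7, 5.0]
ee_rot: [-3.141, -0.0, 3.091]
contact_force: [0.7, -0.2, 0.2]
opening: 13.8
```

Run:
```python
from h import *
im=snap('scene','s1'); im=cv2.resize(im[140:300,200:440],None,fx=3,fy=3); cv2.imwrite('pics/s1z.png',im[:,:,::-1])
im=snap('wrist','w1')
s=telemetry.observe(); print(s['tcp_pos'],s['contact_force'])
```

```text
[521.71205529 -80.62755407   5.76502721] [0.38248095 0.08586897 0.23964241]
```

View pics/s1z.png

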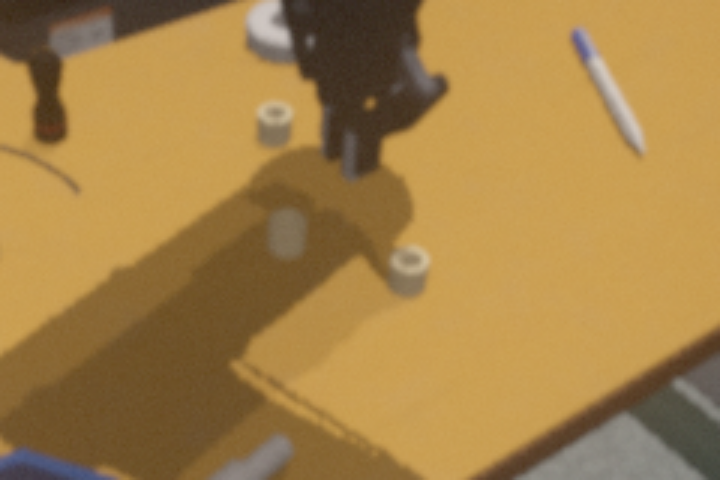

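View pics/w1.png

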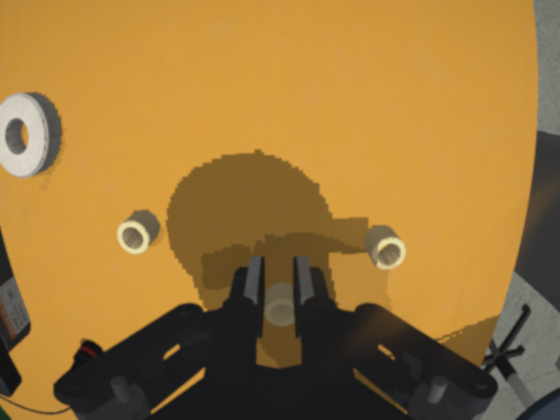

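The wrist view shows bushing A at (281,303), centred between the fingertips. I'll start the push slowly.

>>> play_rows:
  steps:
    - {"dx": 0.0005,"dy": 0.008,"dz": 0,"wx": 0,"wy": 0,"wz": 0,"claw": 0.014}
    - {"dx": 0.001,"dy": 0.016,"dz": 0,"wx": 0,"wy": 0,"wz": 0,"claw": 0.014}
    - {"dx": 0.0012,"dy": 0.024,"dz": 0,"wx": 0,"wy": 0,"wz": 0,"claw": 0.014}
    - {"dx": 0.0016,"dy": 0.032,"dz": 0,"wx": 0,"wy": 0,"wz": 0,"claw": 0.014}
    - {"dx": 0.002,"dy": 0.04,"dz": 0,"wx": 0,"wy": 0,"wz": 0,"claw": 0.014}

```text
clock: 3.7
tcp_pos: [523.2, -39.8, 5.3]
ee_rot: [3.141, 0.0, 3.091]
contact_force: [0.3, 0.4, -0.3]
opening: 14.2
```

>>> play_rows:
  steps:
    - {"dx": 0.0006,"dy": 0.012,"dz": 0,"wx": 0,"wy": 0,"wz": 0,"claw": 0.014}
    - {"dx": 0.0012,"dy": 0.024,"dz": 0,"wx": 0,"wy": 0,"wz": 0,"claw": 0.014}
    - {"dx": 0.0018,"dy": 0.036,"dz": 0,"wx": 0,"wy": 0,"wz": 0,"claw": 0.014}
    - {"dx": 0.0024,"dy": 0.048,"dz": 0,"wx": 0,"wy": 0,"wz": 0,"claw": 0.014}
    - {"dx": 0.003,"dy": 0.06,"dz": 0,"wx": 0,"wy": 0,"wz": 0,"claw": 0.014}

```text
clock: 4.12
tcp_pos: [526.1, 20.4, 5.0]
ee_rot: [-3.142, -0.0, 3.091]
contact_force: [0.6, -0.1, 0.7]
opening: 14.3
```

Run:
```python
from h import *
im=snap('scene','s2'); im=cv2.resize(im[140:300,200:440],None,fx=3,fy=3); cv2.imwrite('pics/s2z.png',im[:,:,::-1])
im=snap('wrist','w2')
s=telemetry.observe(); print(s['tcp_pos'],s['contact_force'])
```

```text
[526.51056487  21.01424632   5.08629505] [ 0.65552714 -0.30149489  0.30717736]
```

View pics/s2z.png

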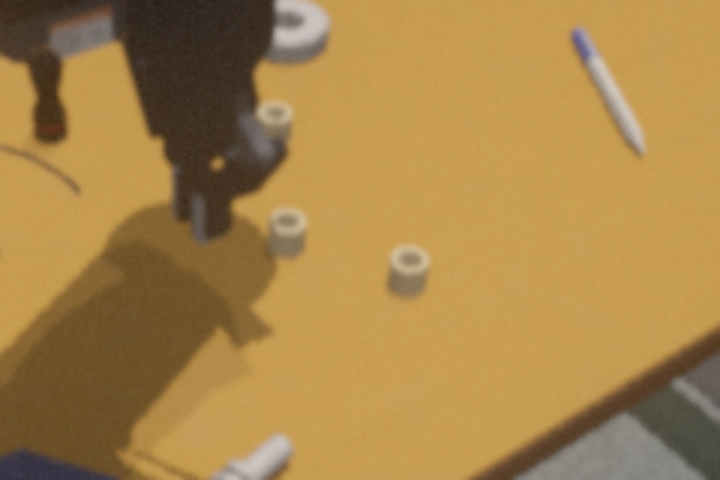

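View pics/w2.png

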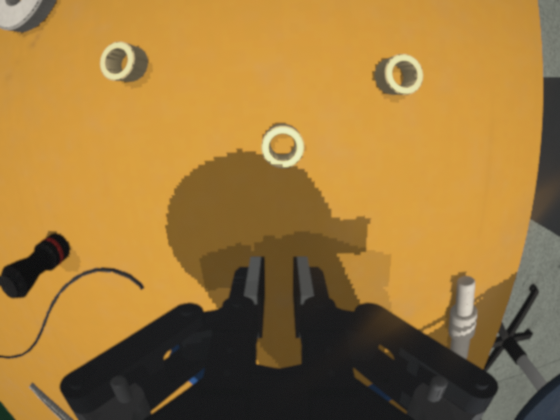

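The fingers passed A without touching it: A is still at (282,145) in the wrist view, with no contact force. I'll check where the tips really are.

Run:
```python
from h import *
print(proj('scene',[[526.5,21,5],[526.5,10,5],[526.5,21,25],[526.5,21,45]]), proj('top',[[526,21,5],[523,-39,21]]))
m=cams.camera_model('wrist');print(m)
R=cv2.Rodrigues(np.array(m['rvec'],float))[0];print('campos',-R.T@np.array(m['tvec']).ravel())
snap('top','t2')
im=cv2.imread('pics/t2.png');cv2.imwrite('pics/t2z.png',cv2.resize(im[140:300,130:380],None,fx=3,fy=3))
s2=cv2.imread('pics/s2.png');cv2.imwrite('pics/s2zz.png',cv2.resize(s2[150:250,220:340],None,fx=6,fy=6,interpolation=cv2.INTER_CUBIC))
print(telemetry.observe()['q'])
```

```text
[[265.64061825 231.42591447]
 [270.8772214  228.92081211]
 [265.61208138 222.94847389]
 [265.58263371 214.20045849]] [[270.49629485 221.93454826]
 [297.48295376 223.07112134]]
{'mtx': array([[325.1922621 ,   0.        , 278.47542045],
       [  0.        , 325.1922621 , 207.96329881],
       [  0.        ,   0.        ,   1.        ]]), 'rvec': array([-0.07588896, -3.09092705, -0.50841539]), 'tvec': array([525.63345223, -25.5048244 , 187.65304708])}
campos [523.18883388 -61.71709875 186.0621726 ]
[ 4.11334242e-01  3.21193143e-01 -5.44579207e-01  4.01745337e-05
 -7.05039285e-01 -4.60610969e-01]
```

View pics/t2z.png

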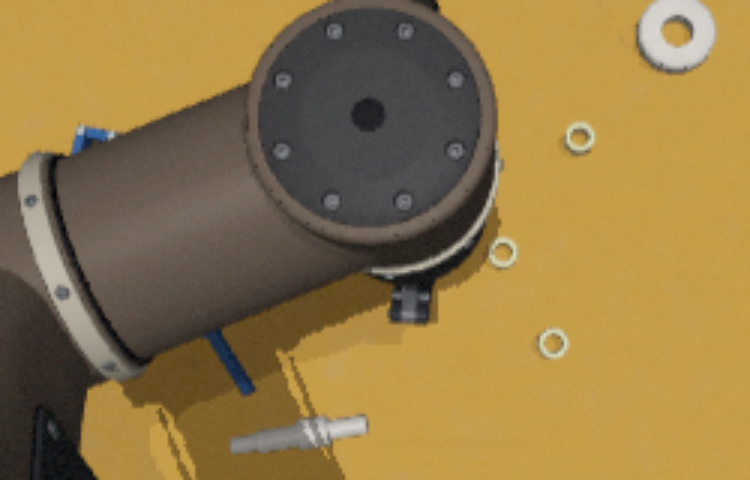

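View pics/s2zz.png

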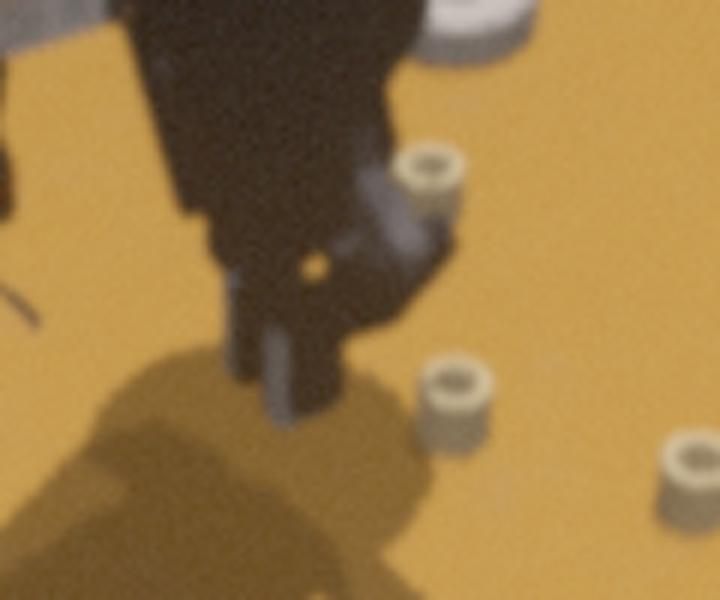

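```bash
cat >> h.py <<'E'
def wray(xy,m=None):
    m=m or _orig('wrist');K=np.array(m['mtx'],float);R=cv2.Rodrigues(np.array(m['rvec'],float))[0];t=np.array(m['tvec'],float).ravel()
    u=np.array([(xy[0]-K[0,2])/K[0,0],(xy[1]-K[1,2])/K[1,1]]);r=np.hypot(*u)
    d=np.r_[np.sin(r)*u/max(r,1e-9),np.cos(r)]
    return -R.T@t,R.T@d
E
python3 - <<'E'
from h import *
def at(px,ax,val):
    c,d=wray(px);return np.round(c+d*(val-c[ax])/d[ax],1)
for p in [(282,145),(119,62),(403,75)]: print('bush top',at(p,2,21))
for p in [(262,258),(295,258),(250,262),(307,262)]: print('tip',at(p,1,10),at(p,1,21),at(p,1,32))
def w(P):
    m=cams.camera_model('wrist');R=cv2.Rodrigues(np.array(m['rvec'],float))[0];q=R@np.array(P)+np.array(m['tvec']).ravel();th=np.arctan2(np.hypot(*q[:2]),q[2]);return np.array([278.5,208])+325.2*th*q[:2]/np.hypot(*q[:2])
for z in(5,25,45,65): print(z,w([519,10,z]),w([533,10,z]))
E
```

```text
bush top [522.2 -40.4  21. ]
bush top [606.9 -93.4  21. ]
bush top [457.5 -76.4  21. ]
tip [534.5  10.   45.8] [536.2  21.   24.6] [538.   32.    3.3]
tip [518.6  10.   47.4] [517.9  21.   26.3] [517.2  32.    5.3]
tip [540.   10.   49.5] [542.6  21.   28.8] [545.2  32.    8.1]
tip [513.2  10.   52. ] [511.7  21.   31.7] [510.2  32.   11.3]
5 [290.96767897 225.40746843] [267.64248498 226.47983874]
25 [292.28945072 239.05726456] [266.50705425 240.22281947]
45 [293.89771678 255.84707978] [265.12662758 257.11709967]
65 [295.88403888 276.87045826] [263.42350825 278.25420847]
```

```bash
python3 -c "
import cv2
im=cv2.imread('pics/w2.png');cv2.imwrite('pics/w2z.png',cv2.resize(im[230:380,180:380],None,fx=4,fy=4,interpolation=cv2.INTER_CUBIC))"
```

```text
(no output)
```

View pics/w2z.png

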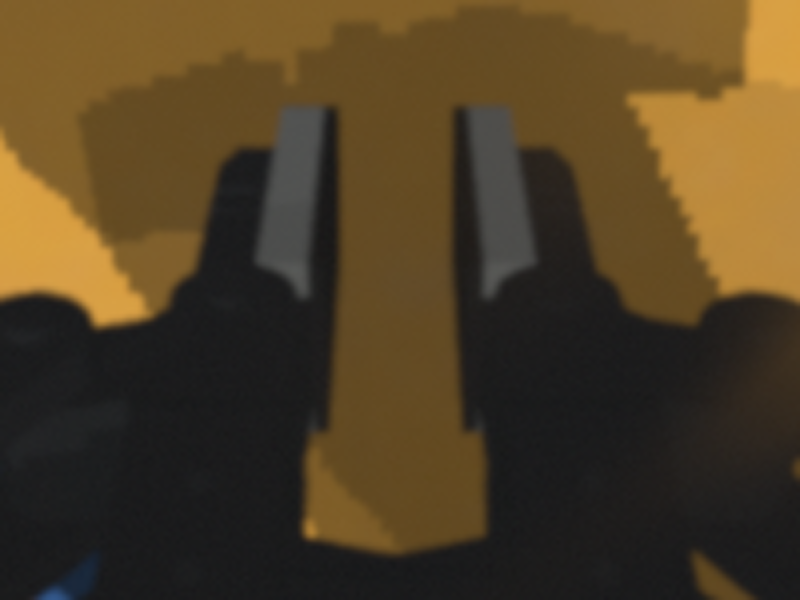

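Both views put the fingertips about 40 mm above the bench while telemetry reads z = 5, so the reported tip height isn't to be trusted. I'll go back the way I came and descend in small, watched steps.

>>> play_rows:
  steps:
    - {"dx": -0.001,"dy": -0.022,"dz": 0,"wx": 0,"wy": 0,"wz": 0,"claw": 0.014}
    - {"dx": -0.002,"dy": -0.044,"dz": 0,"wx": 0,"wy": 0,"wz": 0,"claw": 0.014}
    - {"dx": -0.003,"dy": -0.066,"dz": 0,"wx": 0,"wy": 0,"wz": 0,"claw": 0.014}
    - {"dx": -0.004,"dy": -0.088,"dz": 0,"wx": 0,"wy": 0,"wz": 0,"claw": 0.014}
    - {"dx": -0.004,"dy": -0.102,"dz": 0,"wx": 0,"wy": 0,"wz": 0,"claw": 0.014}

```text
clock: 4.68
tcp_pos: [521.4, -84.7, 4.9]
ee_rot: [-3.141, -0.001, 3.09]
contact_force: [0.2, -0.2, 0.1]
opening: 14.0
```

>>> play_rows:
  steps:
    - {"dx": 0,"dy": 0,"dz": -0.004,"wx": 0,"wy": 0,"wz": 0,"claw": 0.014}
    - {"dx": 0,"dy": 0,"dz": -0.008,"wx": 0,"wy": 0,"wz": 0,"claw": 0.014}
    - {"dx": 0,"dy": 0,"dz": -0.012,"wx": 0,"wy": 0,"wz": 0,"claw": 0.014}
    - {"dx": 0,"dy": 0,"dz": -0.016,"wx": 0,"wy": 0,"wz": 0,"claw": 0.014}
    - {"dx": 0,"dy": 0,"dz": -0.02,"wx": 0,"wy": 0,"wz": 0,"claw": 0.014}

```text
clock: 5.1
tcp_pos: [522.0, -82.4, -15.6]
ee_rot: [-3.142, -0.0, 3.091]
contact_force: [0.5, -0.4, -1.2]
opening: 13.9
```

Run:
```python
from h import *
im=snap('scene','s3'); cv2.imwrite('pics/s3z.png',cv2.resize(im[150:250,250:370],None,fx=6,fy=6,interpolation=cv2.INTER_CUBIC)[:,:,::-1])
s=telemetry.observe(); print(s['tcp_pos'],s['contact_force'])
snap('wrist','w3')
t=s['tcp_pos']
print(proj('scene',[[t[0]+a,t[1]-11,z] for a in(-7,7) for z in (0,20,40)]))
```

```text
[521.46606397 -82.44226876 -16.25861276] [-1.51647801 -0.01354622  0.06541853]
[[321.31733875 212.34734459]
 [322.11863157 204.03429234]
 [322.94412665 195.47015255]
 [316.489714   208.16062029]
 [317.21215895 199.86594564]
 [317.95621134 191.32318756]]
```

View pics/s3z.png

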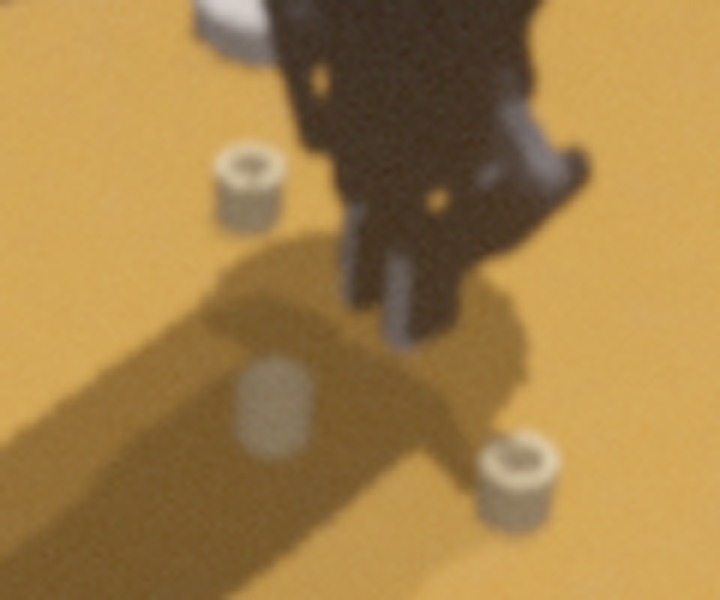

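View pics/w3.png

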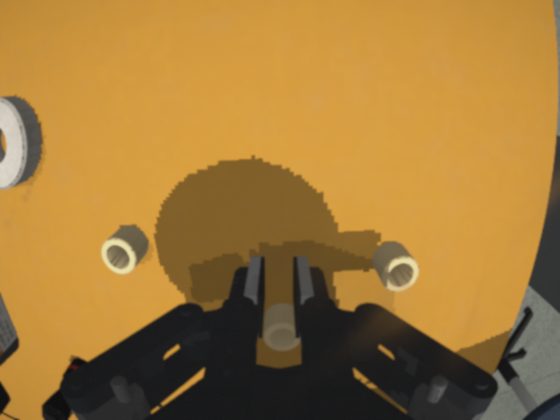

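Tips are still about 20 mm above the bench (the gap is visible to its shadow). I'll keep descending and watch the force.

>>> play_rows:
  steps:
    - {"dx": 0,"dy": 0,"dz": -0.002,"wx": 0,"wy": 0,"wz": 0,"claw": 0.014}
    - {"dx": 0,"dy": 0,"dz": -0.004,"wx": 0,"wy": 0,"wz": 0,"claw": 0.014}
    - {"dx": 0,"dy": 0,"dz": -0.006,"wx": 0,"wy": 0,"wz": 0,"claw": 0.014}
    - {"dx": 0,"dy": 0,"dz": -0.008,"wx": 0,"wy": 0,"wz": 0,"claw": 0.014}
    - {"dx": 0,"dy": 0,"dz": -0.01,"wx": 0,"wy": 0,"wz": 0,"claw": 0.014}

```text
clock: 5.62
tcp_pos: [522.1, -83.0, -25.1]
ee_rot: [3.142, 0.0, 3.091]
contact_force: [-0.3, 0.4, 0.3]
opening: 14.0
```

Run:
```python
from h import *
im=snap('scene','s4'); cv2.imwrite('pics/s4z.png',cv2.resize(im[150:250,250:370],None,fx=6,fy=6,interpolation=cv2.INTER_CUBIC)[:,:,::-1])
s=telemetry.observe(); print(s['tcp_pos'],s['contact_force'])
im=snap('wrist','w4'); cv2.imwrite('pics/w4z.png',cv2.resize(im[200:350,180:380],None,fx=4,fy=4,interpolation=cv2.INTER_CUBIC)[:,:,::-1])
```

```text
[521.83639365 -83.02503387 -25.50082884] [ 0.27537361 -0.726653   -0.69800078]
```

View pics/s4z.png

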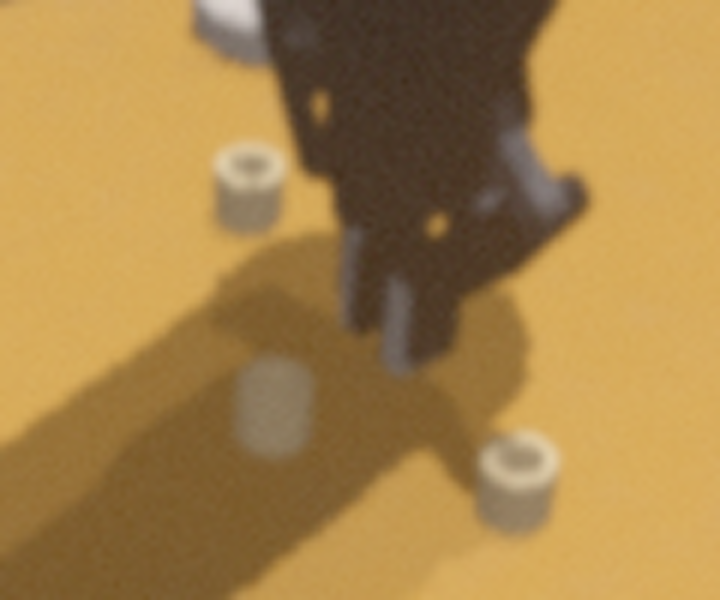

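View pics/w4z.png

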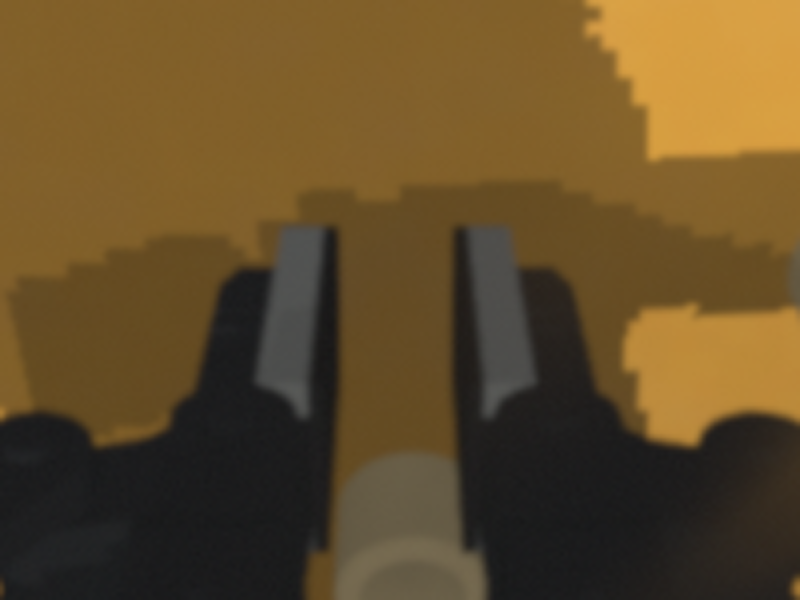

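Run:
```python
from h import *
for z in(0,5,10,15,20): print(z,*[np.round(ray('scene',(250+a/6,150+b/6),z),1)[:2] for a,b in((398,372),(452,350),(352,330))])
c=_orig('wrist')
for px in ((180+283/4,200+228/4),(180+325/4,200+228/4),(180+455/4,200+228/4)):
    o,d=wray(px); print([np.round(o+d*(z-o[2])/d[2],1) for z in(0,10,20)])
print(telemetry.observe()['clock'])
```

```text
0 [520.4 -86.6] [ 518.9 -106.6] [543.6 -87.1]
5 [516.2 -82.8] [ 514.7 -102.6] [539.2 -83.3]
10 [512. -79.] [510.5 -98.6] [534.8 -79.5]
15 [507.8 -75.2] [506.3 -94.7] [530.4 -75.7]
20 [503.6 -71.4] [502.2 -90.7] [526.1 -71.9]Traceback (most recent call last):
  File "<stdin>", line 3, in <module>
NameError: name '_orig' is not defined
```

Geometry consistently gives a tip height about 42 mm above the reported z, so the tips are now about 17 mm up. I'll go down 12 mm more.

>>> play_rows:
  steps:
    - {"dx": 0,"dy": 0,"dz": -0.003,"wx": 0,"wy": 0,"wz": 0,"claw": 0.014}
    - {"dx": 0,"dy": 0,"dz": -0.006,"wx": 0,"wy": 0,"wz": 0,"claw": 0.014}
    - {"dx": 0,"dy": 0,"dz": -0.009,"wx": 0,"wy": 0,"wz": 0,"claw": 0.014}
    - {"dx": 0,"dy": 0,"dz": -0.011,"wx": 0,"wy": 0,"wz": 0,"claw": 0.014}
    - {"dx": 0,"dy": 0,"dz": -0.012,"wx": 0,"wy": 0,"wz": 0,"claw": 0.014}

```text
clock: 6.13
tcp_pos: [521.8, -83.1, -37.5]
ee_rot: [-3.141, -0.001, 3.091]
contact_force: [0.5, 0.0, 0.2]
opening: 13.7
```

Run:
```python
from h import *
im=snap('scene','s5'); cv2.imwrite('pics/s5z.png',cv2.resize(im[150:250,250:370],None,fx=6,fy=6,interpolation=cv2.INTER_CUBIC)[:,:,::-1])
s=telemetry.observe(); print(s['tcp_pos'],s['contact_force'])
```

```text
[521.74001621 -83.03866107 -37.50252061] [-0.33262542 -0.08310995 -0.87329223]
```

View pics/s5z.png

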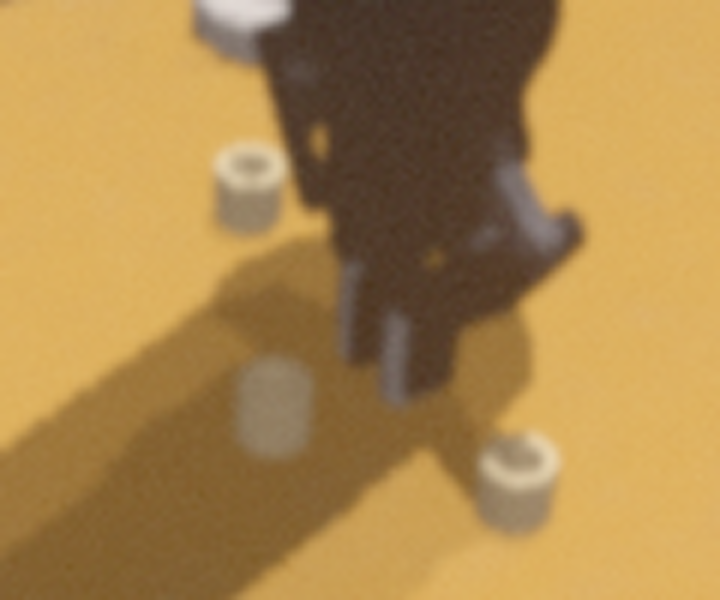

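>>> play_rows:
  steps:
    - {"dx": 0.0005,"dy": 0.009,"dz": 0,"wx": 0,"wy": 0,"wz": 0,"claw": 0.014}
    - {"dx": 0.001,"dy": 0.018,"dz": 0,"wx": 0,"wy": 0,"wz": 0,"claw": 0.014}
    - {"dx": 0.0014,"dy": 0.027,"dz": 0,"wx": 0,"wy": 0,"wz": 0,"claw": 0.014}
    - {"dx": 0.0018,"dy": 0.035,"dz": 0,"wx": 0,"wy": 0,"wz": 0,"claw": 0.014}
    - {"dx": 0.002,"dy": 0.043,"dz": 0,"wx": 0,"wy": 0,"wz": 0,"claw": 0.014}

```text
clock: 6.6
tcp_pos: [524.2, -38.8, -36.9]
ee_rot: [3.142, 0.0, 3.091]
contact_force: [0.2, -0.6, 0.4]
opening: 14.2
```

Run:
```python
from h import *
im=snap('scene','s6'); cv2.imwrite('pics/s6z.png',cv2.resize(im[150:250,240:360],None,fx=6,fy=6,interpolation=cv2.INTER_CUBIC)[:,:,::-1])
s=telemetry.observe(); print(s['tcp_pos'],s['contact_force'])
```

```text
[524.49746423 -37.93308539 -36.80749335] [0.54540702 1.72222299 1.15656542]
```

View pics/s6z.png

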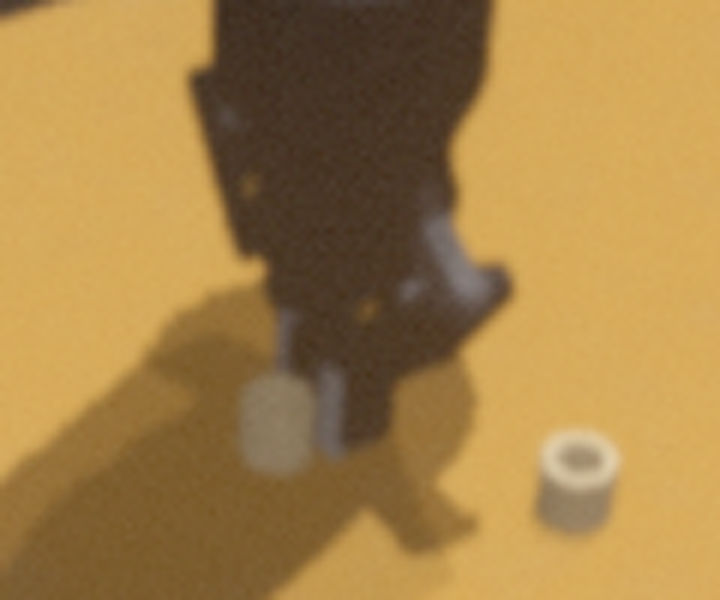

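The bushing is now nested ahead of both fingertips and moving with them. I'll continue.

>>> play_rows:
  steps:
    - {"dx": 0.0006,"dy": 0.012,"dz": 0,"wx": 0,"wy": 0,"wz": 0,"claw": 0.014}
    - {"dx": 0.0012,"dy": 0.024,"dz": 0,"wx": 0,"wy": 0,"wz": 0,"claw": 0.014}
    - {"dx": 0.0018,"dy": 0.036,"dz": 0,"wx": 0,"wy": 0,"wz": 0,"claw": 0.014}
    - {"dx": 0.0024,"dy": 0.048,"dz": 0,"wx": 0,"wy": 0,"wz": 0,"claw": 0.014}
    - {"dx": 0.003,"dy": 0.06,"dz": 0,"wx": 0,"wy": 0,"wz": 0,"claw": 0.014}

```text
clock: 7.07
tcp_pos: [527.1, 21.3, -37.0]
ee_rot: [-3.142, 0.0, 3.091]
contact_force: [0.3, -0.0, 0.2]
opening: 14.1
```

>>> play_rows:
  steps:
    - {"dx": 0.0006,"dy": 0.012,"dz": 0,"wx": 0,"wy": 0,"wz": 0,"claw": 0.014}
    - {"dx": 0.0012,"dy": 0.024,"dz": 0,"wx": 0,"wy": 0,"wz": 0,"claw": 0.014}
    - {"dx": 0.0018,"dy": 0.036,"dz": 0,"wx": 0,"wy": 0,"wz": 0,"claw": 0.014}
    - {"dx": 0.0024,"dy": 0.048,"dz": 0,"wx": 0,"wy": 0,"wz": 0,"claw": 0.014}
    - {"dx": 0.003,"dy": 0.06,"dz": 0,"wx": 0,"wy": 0,"wz": 0,"claw": 0.014}

```text
clock: 7.48
tcp_pos: [530.1, 81.2, -37.0]
ee_rot: [-3.142, -0.0, 3.091]
contact_force: [0.1, -1.0, 1.9]
opening: 14.0
```

Run:
```python
from h import *
im=snap('scene','s7'); cv2.imwrite('pics/s7z.png',cv2.resize(im[150:350,80:320],None,fx=3.3,fy=3,interpolation=cv2.INTER_CUBIC)[:,:,::-1])
s=telemetry.observe(); print(s['tcp_pos'],s['contact_force'])
```

```text
[530.86192015  82.90941891 -36.86549012] [0.20050529 2.06597739 0.48735971]
```

View pics/s7z.png

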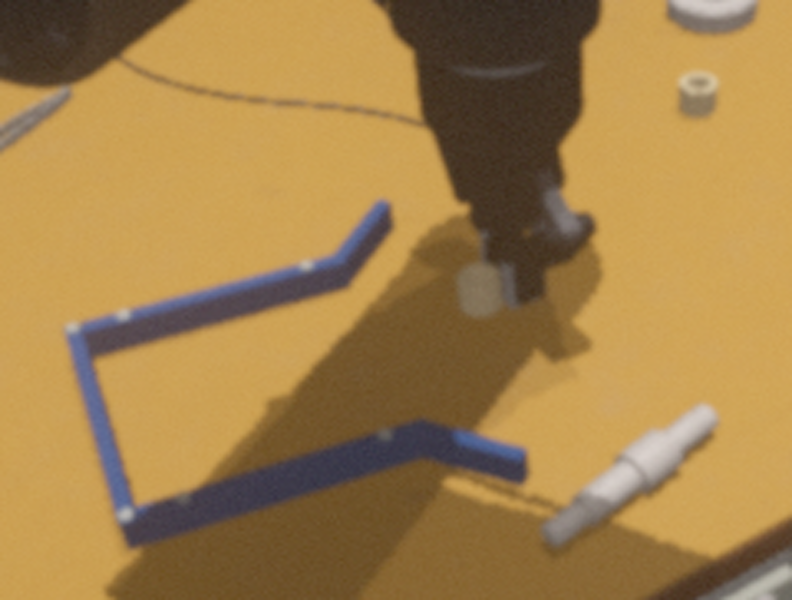

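Going well: the bushing is at the cradle, heading for the middle of the mouth.

>>> play_rows:
  steps:
    - {"dx": 0.0006,"dy": 0.012,"dz": 0,"wx": 0,"wy": 0,"wz": 0,"claw": 0.014}
    - {"dx": 0.0012,"dy": 0.024,"dz": 0,"wx": 0,"wy": 0,"wz": 0,"claw": 0.014}
    - {"dx": 0.0018,"dy": 0.036,"dz": 0,"wx": 0,"wy": 0,"wz": 0,"claw": 0.014}
    - {"dx": 0.0024,"dy": 0.048,"dz": 0,"wx": 0,"wy": 0,"wz": 0,"claw": 0.014}
    - {"dx": 0.003,"dy": 0.06,"dz": 0,"wx": 0,"wy": 0,"wz": 0,"claw": 0.014}

```text
clock: 7.95
tcp_pos: [533.0, 141.3, -37.1]
ee_rot: [3.142, -0.0, 3.091]
contact_force: [0.1, -0.7, -0.2]
opening: 14.0
```

>>> play_rows:
  steps:
    - {"dx": 0.0006,"dy": 0.012,"dz": 0,"wx": 0,"wy": 0,"wz": 0,"claw": 0.014}
    - {"dx": 0.0012,"dy": 0.024,"dz": 0,"wx": 0,"wy": 0,"wz": 0,"claw": 0.014}
    - {"dx": 0.0018,"dy": 0.036,"dz": 0,"wx": 0,"wy": 0,"wz": 0,"claw": 0.014}
    - {"dx": 0.0024,"dy": 0.048,"dz": 0,"wx": 0,"wy": 0,"wz": 0,"claw": 0.014}
    - {"dx": 0.003,"dy": 0.06,"dz": 0,"wx": 0,"wy": 0,"wz": 0,"claw": 0.014}

```text
clock: 8.37
tcp_pos: [536.0, 201.2, -37.0]
ee_rot: [-3.142, -0.0, 3.091]
contact_force: [0.2, -0.1, -0.4]
opening: 14.0
```

>>> play_rows:
  steps:
    - {"dx": 0.0004,"dy": 0.008,"dz": 0,"wx": 0,"wy": 0,"wz": 0,"claw": 0.014}
    - {"dx": 0.0007,"dy": 0.014,"dz": 0,"wx": 0,"wy": 0,"wz": 0,"claw": 0.014}
    - {"dx": 0.001,"dy": 0.019,"dz": 0,"wx": 0,"wy": 0,"wz": 0,"claw": 0.014}
    - {"dx": 0.0011,"dy": 0.022,"dz": 0,"wx": 0,"wy": 0,"wz": 0,"claw": 0.014}
    - {"dx": 0.0012,"dy": 0.024,"dz": 0,"wx": 0,"wy": 0,"wz": 0,"claw": 0.014}

```text
clock: 8.78
tcp_pos: [537.2, 224.2, -37.0]
ee_rot: [-3.141, -0.0, 3.091]
contact_force: [-0.3, 0.1, 0.4]
opening: 13.7
```

>>> play_rows:
  steps:
    - {"dx": 0,"dy": -0.012,"dz": 0,"wx": 0,"wy": 0,"wz": 0,"claw": 0.014}
    - {"dx": -0.001,"dy": -0.03,"dz": 0.005,"wx": 0,"wy": 0,"wz": 0,"claw": 0.014}
    - {"dx": -0.002,"dy": -0.05,"dz": 0.03,"wx": 0,"wy": 0,"wz": 0,"claw": 0.014}
    - {"dx": -0.004,"dy": -0.08,"dz": 0.06,"wx": 0,"wy": 0,"wz": 0,"claw": 0.014}
    - {"dx": -0.008,"dy": -0.12,"dz": 0.06,"wx": 0,"wy": 0,"wz": 0,"claw": 0.014}

```text
clock: 9.2
tcp_pos: [532.3, 104.1, 27.9]
ee_rot: [3.139, 0.007, 3.093]
contact_force: [1.4, 0.5, 0.1]
opening: 13.9
```

Run:
```python
from h import *
im=snap('scene','s8'); cv2.imwrite('pics/s8z.png',cv2.resize(im[150:350,80:320],None,fx=3.3,fy=3,interpolation=cv2.INTER_CUBIC)[:,:,::-1])
s=telemetry.observe(); print(s['tcp_pos'],s['contact_force'])
```

```text
[527.98484123  97.10063154  25.68442626] [-4.63680009 -6.43690285 -2.5816078 ]
```

View pics/s8z.png

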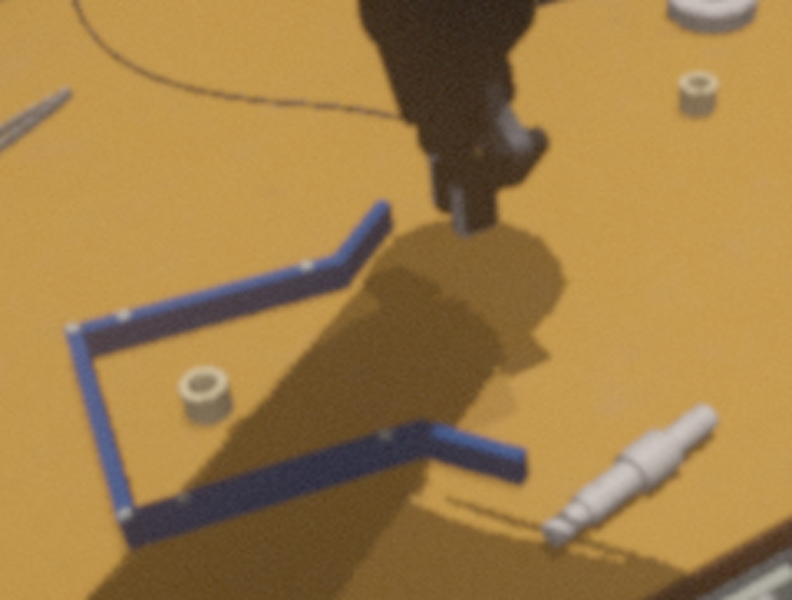

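A stands well inside the pen, at (205,395) in the enlarged view. Next is B.

>>> play_rows:
  steps:
    - {"dx": -0.012,"dy": -0.034,"dz": 0,"wx": 0,"wy": 0,"wz": -0.023,"claw": 0.014}
    - {"dx": -0.024,"dy": -0.068,"dz": 0,"wx": 0,"wy": 0,"wz": -0.046,"claw": 0.014}
    - {"dx": -0.036,"dy": -0.102,"dz": 0,"wx": 0,"wy": 0,"wz": -0.069,"claw": 0.014}
    - {"dx": -0.048,"dy": -0.136,"dz": 0,"wx": 0,"wy": 0,"wz": -0.092,"claw": 0.014}
    - {"dx": -0.06,"dy": -0.17,"dz": 0,"wx": 0,"wy": 0,"wz": -0.113,"claw": 0.014}

```text
clock: 9.67
tcp_pos: [467.3, -68.7, 23.4]
ee_rot: [3.141, 0.0, 2.976]
contact_force: [1.4, -1.4, 0.4]
opening: 14.2
```

>>> play_rows:
  steps:
    - {"dx": -0.01,"dy": -0.027,"dz": 0,"wx": 0,"wy": 0,"wz": 0,"claw": 0.014}
    - {"dx": -0.0186,"dy": -0.0534,"dz": 0,"wx": 0,"wy": 0,"wz": 0,"claw": 0.014}
    - {"dx": -0.0186,"dy": -0.0534,"dz": -0.01,"wx": 0,"wy": 0,"wz": 0,"claw": 0.014}
    - {"dx": -0.0186,"dy": -0.0534,"dz": -0.025,"wx": 0,"wy": 0,"wz": 0,"claw": 0.014}
    - {"dx": -0.0186,"dy": -0.0534,"dz": -0.04,"wx": 0,"wy": 0,"wz": 0,"claw": 0.014}

```text
clock: 10.08
tcp_pos: [449.8, -121.3, -16.5]
ee_rot: [3.141, 0.002, 2.975]
contact_force: [-0.1, 0.1, 0.5]
opening: 13.7
```

>>> play_rows:
  steps:
    - {"dx": 0,"dy": 0,"dz": -0.006,"wx": 0,"wy": 0,"wz": 0,"claw": 0.014}
    - {"dx": 0,"dy": 0,"dz": -0.012,"wx": 0,"wy": 0,"wz": 0,"claw": 0.014}
    - {"dx": 0,"dy": 0,"dz": -0.017,"wx": 0,"wy": 0,"wz": 0,"claw": 0.014}
    - {"dx": 0,"dy": 0,"dz": -0.02,"wx": 0,"wy": 0,"wz": 0,"claw": 0.014}
    - {"dx": 0,"dy": 0,"dz": -0.02,"wx": 0,"wy": 0,"wz": 0,"claw": 0.014}

```text
clock: 10.5
tcp_pos: [450.4, -119.5, -37.2]
ee_rot: [-3.141, -0.0, 2.978]
contact_force: [-0.0, -0.0, -0.1]
opening: 14.2
```

Run:
```python
from h import *
snap('wrist','w9')
m=cams.camera_model('wrist')
s=telemetry.observe(); print(s['tcp_pos'],s['ee_rot'],s['contact_force'])
for q in nets.mark_of('wrist','bushing_1')[:4]:
    o,d=wray(q['xy'],m); print(q['p'],q['xy'],np.round(o+d*(0-o[2])/d[2],1))
im=snap('scene','s9'); cv2.imwrite('pics/s9z.png',cv2.resize(im[150:290,200:410],None,fx=3.5,fy=3.5,interpolation=cv2.INTER_CUBIC)[:,:,::-1])
```

```text
[ 450.65430947 -119.36525672  -36.9471004 ] [-3.14150618e+00 -1.45739020e-04  2.97789735e+00] [-0.29699307  0.31951082 -0.43437539]
0.74 [285.9, 338.0] [454.6 -74.2   0. ]
0.58 [57.2, 320.8] [609.3 -97.1   0. ]
```

View pics/w9.png

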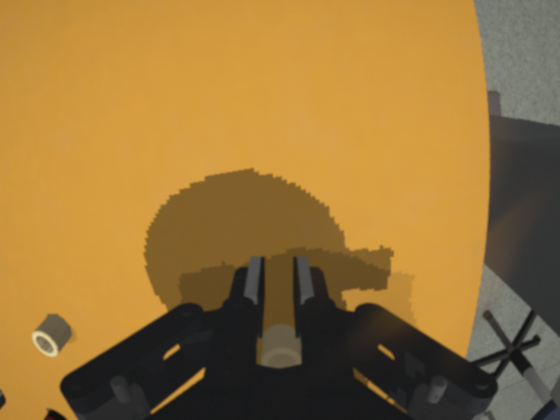

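View pics/s9z.png

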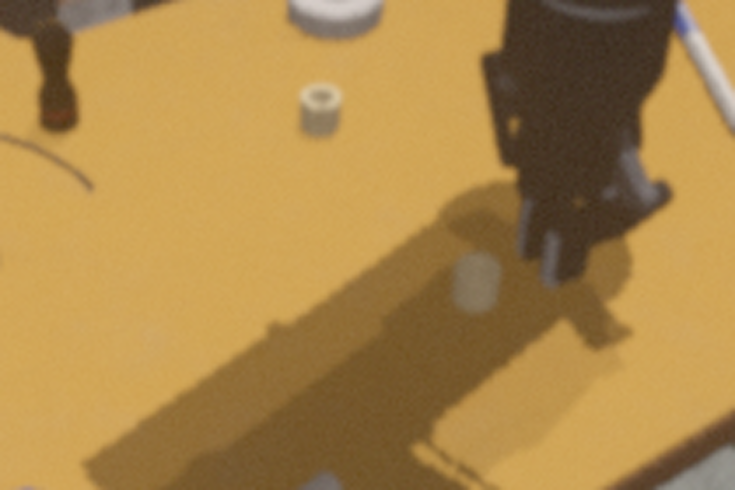

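Bushing B is centred between the fingertips, so I push.

>>> play_rows:
  steps:
    - {"dx": 0.0013,"dy": 0.0079,"dz": 0,"wx": 0,"wy": 0,"wz": 0,"claw": 0.014}
    - {"dx": 0.0026,"dy": 0.0158,"dz": 0,"wx": 0,"wy": 0,"wz": 0,"claw": 0.014}
    - {"dx": 0.0039,"dy": 0.0237,"dz": 0,"wx": 0,"wy": 0,"wz": 0,"claw": 0.014}
    - {"dx": 0.0052,"dy": 0.0316,"dz": 0,"wx": 0,"wy": 0,"wz": 0,"claw": 0.014}
    - {"dx": 0.0065,"dy": 0.0395,"dz": 0,"wx": 0,"wy": 0,"wz": 0,"claw": 0.014}

```text
clock: 11.07
tcp_pos: [457.3, -78.9, -36.9]
ee_rot: [-3.142, 0.0, 2.978]
contact_force: [0.4, -1.0, -0.1]
opening: 14.2
```

>>> play_rows:
  steps:
    - {"dx": 0.002,"dy": 0.0118,"dz": 0,"wx": 0,"wy": 0,"wz": 0,"claw": 0.014}
    - {"dx": 0.0039,"dy": 0.0237,"dz": 0,"wx": 0,"wy": 0,"wz": 0,"claw": 0.014}
    - {"dx": 0.0059,"dy": 0.0355,"dz": 0,"wx": 0,"wy": 0,"wz": 0,"claw": 0.014}
    - {"dx": 0.0078,"dy": 0.0474,"dz": 0,"wx": 0,"wy": 0,"wz": 0,"claw": 0.014}
    - {"dx": 0.0098,"dy": 0.0592,"dz": 0,"wx": 0,"wy": 0,"wz": 0,"claw": 0.014}

```text
clock: 11.48
tcp_pos: [467.0, -19.5, -36.9]
ee_rot: [-3.142, -0.0, 2.978]
contact_force: [-0.1, -1.6, 0.4]
opening: 14.1
```

>>> play_rows:
  steps:
    - {"dx": 0.002,"dy": 0.0118,"dz": 0,"wx": 0,"wy": 0,"wz": 0,"claw": 0.014}
    - {"dx": 0.0039,"dy": 0.0237,"dz": 0,"wx": 0,"wy": 0,"wz": 0,"claw": 0.014}
    - {"dx": 0.0059,"dy": 0.0355,"dz": 0,"wx": 0,"wy": 0,"wz": 0,"claw": 0.014}
    - {"dx": 0.0078,"dy": 0.0474,"dz": 0,"wx": 0,"wy": 0,"wz": 0,"claw": 0.014}
    - {"dx": 0.0098,"dy": 0.0592,"dz": 0,"wx": 0,"wy": 0,"wz": 0,"claw": 0.014}

```text
clock: 11.9
tcp_pos: [476.9, 39.7, -37.0]
ee_rot: [-3.142, -0.0, 2.978]
contact_force: [0.9, -1.4, 0.7]
opening: 13.9
```

Run:
```python
from h import *
im=snap('scene','s10'); cv2.imwrite('pics/s10z.png',cv2.resize(im[150:350,80:320],None,fx=3.3,fy=3,interpolation=cv2.INTER_CUBIC)[:,:,::-1])
s=telemetry.observe(); print(s['tcp_pos'],s['contact_force'])
```

```text
[478.03054718  41.27224217 -36.82863846] [1.35613226 1.55496487 0.21186559]
```

View pics/s10z.png

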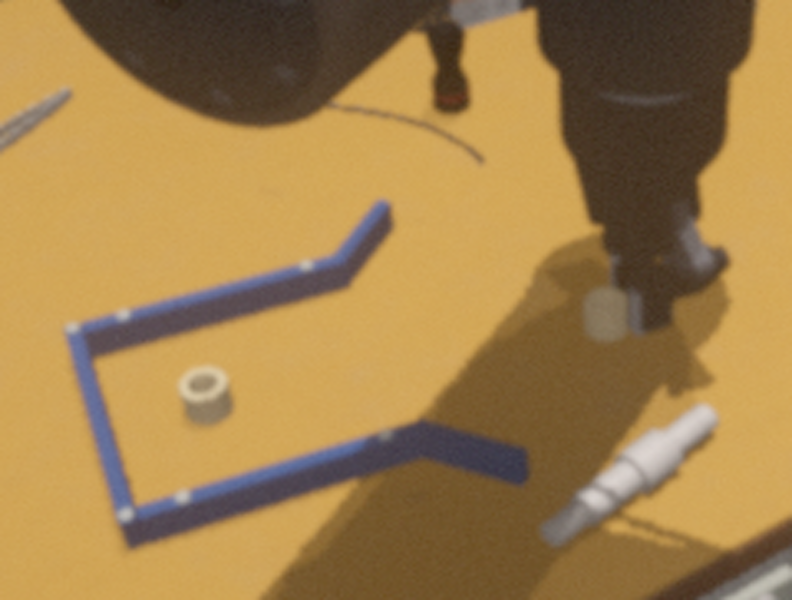

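>>> play_rows:
  steps:
    - {"dx": 0.002,"dy": 0.0118,"dz": 0,"wx": 0,"wy": 0,"wz": 0,"claw": 0.014}
    - {"dx": 0.0039,"dy": 0.0237,"dz": 0,"wx": 0,"wy": 0,"wz": 0,"claw": 0.014}
    - {"dx": 0.0059,"dy": 0.0355,"dz": 0,"wx": 0,"wy": 0,"wz": 0,"claw": 0.014}
    - {"dx": 0.0078,"dy": 0.0474,"dz": 0,"wx": 0,"wy": 0,"wz": 0,"claw": 0.014}
    - {"dx": 0.0098,"dy": 0.0592,"dz": 0,"wx": 0,"wy": 0,"wz": 0,"claw": 0.014}

```text
clock: 12.37
tcp_pos: [486.7, 99.0, -37.0]
ee_rot: [3.142, -0.0, 2.978]
contact_force: [-0.8, -0.8, -0.4]
opening: 14.1
```

>>> play_rows:
  steps:
    - {"dx": 0.002,"dy": 0.0118,"dz": 0,"wx": 0,"wy": 0,"wz": 0,"claw": 0.014}
    - {"dx": 0.0039,"dy": 0.0237,"dz": 0,"wx": 0,"wy": 0,"wz": 0,"claw": 0.014}
    - {"dx": 0.0059,"dy": 0.0355,"dz": 0,"wx": 0,"wy": 0,"wz": 0,"claw": 0.014}
    - {"dx": 0.0078,"dy": 0.0474,"dz": 0,"wx": 0,"wy": 0,"wz": 0,"claw": 0.014}
    - {"dx": 0.0098,"dy": 0.0592,"dz": 0,"wx": 0,"wy": 0,"wz": 0,"claw": 0.014}

```text
clock: 12.78
tcp_pos: [496.5, 158.1, -37.0]
ee_rot: [-3.142, -0.0, 2.978]
contact_force: [0.6, -1.1, -0.1]
opening: 13.8
```

>>> play_rows:
  steps:
    - {"dx": 0.0015,"dy": 0.009,"dz": 0,"wx": 0,"wy": 0,"wz": 0,"claw": 0.014}
    - {"dx": 0.0028,"dy": 0.017,"dz": 0,"wx": 0,"wy": 0,"wz": 0,"claw": 0.014}
    - {"dx": 0.004,"dy": 0.024,"dz": 0,"wx": 0,"wy": 0,"wz": 0,"claw": 0.014}
    - {"dx": 0.0047,"dy": 0.0285,"dz": 0,"wx": 0,"wy": 0,"wz": 0,"claw": 0.014}
    - {"dx": 0.005,"dy": 0.03,"dz": 0,"wx": 0,"wy": 0,"wz": 0,"claw": 0.014}

```text
clock: 13.2
tcp_pos: [501.5, 187.6, -37.0]
ee_rot: [3.142, 0.0, 2.978]
contact_force: [-0.1, -0.5, -0.9]
opening: 14.1
```

>>> play_rows:
  steps:
    - {"dx": -0.001,"dy": -0.01,"dz": 0,"wx": 0,"wy": 0,"wz": 0,"claw": 0.014}
    - {"dx": -0.004,"dy": -0.03,"dz": 0.005,"wx": 0,"wy": 0,"wz": 0,"claw": 0.014}
    - {"dx": -0.006,"dy": -0.05,"dz": 0.03,"wx": 0,"wy": 0,"wz": 0,"claw": 0.014}
    - {"dx": 0.0,"dy": -0.08,"dz": 0.06,"wx": 0,"wy": 0,"wz": 0,"claw": 0.014}
    - {"dx": 0.01,"dy": -0.12,"dz": 0.06,"wx": 0,"wy": 0,"wz": 0.05,"claw": 0.014}

```text
clock: 13.62
tcp_pos: [513.6, 67.8, 27.7]
ee_rot: [3.138, 0.006, 3.03]
contact_force: [2.6, 0.1, 0.3]
opening: 13.8
```

Run:
```python
from h import *
im=snap('scene','s11'); cv2.imwrite('pics/s11z.png',cv2.resize(im[150:350,80:320],None,fx=3.3,fy=3,interpolation=cv2.INTER_CUBIC)[:,:,::-1])
s=telemetry.observe(); print(s['tcp_pos'],s['contact_force'])
```

```text
[513.00422621  61.22471893  25.70451979] [ 1.96934837 -4.7257587  -0.49604258]
```

View pics/s11z.png

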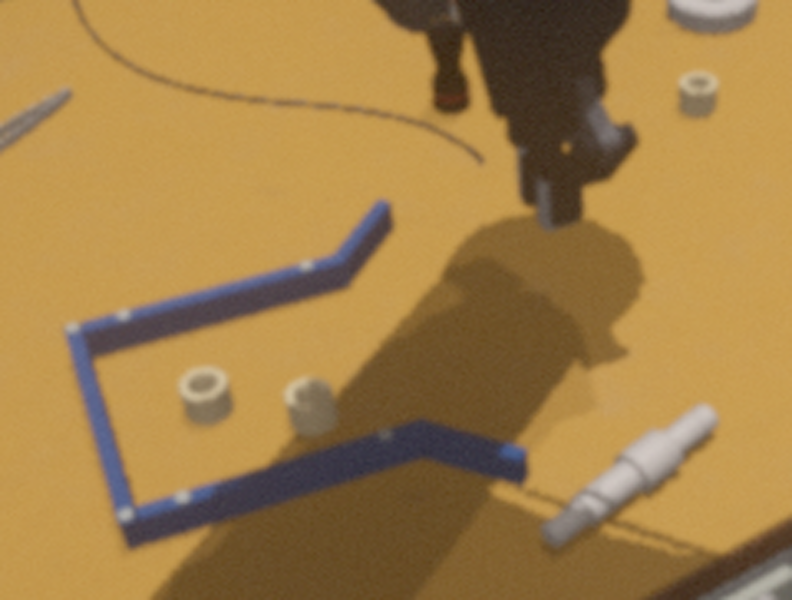

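B is inside too, at (310,405). Now C.

>>> play_rows:
  steps:
    - {"dx": 0.017,"dy": -0.032,"dz": 0,"wx": 0,"wy": 0,"wz": 0.06,"claw": 0.014}
    - {"dx": 0.034,"dy": -0.065,"dz": 0,"wx": 0,"wy": 0,"wz": 0.12,"claw": 0.014}
    - {"dx": 0.051,"dy": -0.098,"dz": 0,"wx": 0,"wy": 0,"wz": 0.18,"claw": 0.014}
    - {"dx": 0.068,"dy": -0.131,"dz": 0,"wx": 0,"wy": 0,"wz": 0.24,"claw": 0.014}
    - {"dx": 0.085,"dy": -0.164,"dz": 0,"wx": 0,"wy": 0,"wz": 0.302,"claw": 0.014}

```text
clock: 14.08
tcp_pos: [596.1, -99.2, 22.9]
ee_rot: [3.141, -0.0, -2.951]
contact_force: [0.6, 0.5, 0.4]
opening: 13.8
```

>>> play_rows:
  steps:
    - {"dx": 0.012,"dy": -0.023,"dz": 0,"wx": 0,"wy": 0,"wz": 0,"claw": 0.014}
    - {"dx": 0.021,"dy": -0.04,"dz": 0,"wx": 0,"wy": 0,"wz": 0,"claw": 0.014}
    - {"dx": 0.021,"dy": -0.04,"dz": -0.01,"wx": 0,"wy": 0,"wz": 0,"claw": 0.014}
    - {"dx": 0.021,"dy": -0.04,"dz": -0.025,"wx": 0,"wy": 0,"wz": 0,"claw": 0.014}
    - {"dx": 0.021,"dy": -0.04,"dz": -0.04,"wx": 0,"wy": 0,"wz": 0,"claw": 0.014}

```text
clock: 14.5
tcp_pos: [616.5, -137.8, -17.7]
ee_rot: [3.141, 0.0, -2.956]
contact_force: [0.1, -0.5, -0.4]
opening: 14.1
```

>>> play_rows:
  steps:
    - {"dx": 0,"dy": 0,"dz": -0.006,"wx": 0,"wy": 0,"wz": 0,"claw": 0.014}
    - {"dx": 0,"dy": 0,"dz": -0.012,"wx": 0,"wy": 0,"wz": 0,"claw": 0.014}
    - {"dx": 0,"dy": 0,"dz": -0.017,"wx": 0,"wy": 0,"wz": 0,"claw": 0.014}
    - {"dx": 0,"dy": 0,"dz": -0.02,"wx": 0,"wy": 0,"wz": 0,"claw": 0.014}
    - {"dx": 0,"dy": 0,"dz": -0.02,"wx": 0,"wy": 0,"wz": 0,"claw": 0.014}

```text
clock: 14.92
tcp_pos: [617.1, -136.5, -37.3]
ee_rot: [3.142, -0.0, -2.953]
contact_force: [-1.0, -0.7, 0.2]
opening: 14.0
```

Run:
```python
from h import *
snap('wrist','w12')
m=cams.camera_model('wrist')
s=telemetry.observe(); print(s['tcp_pos'],s['ee_rot'],s['contact_force'])
for q in nets.mark_of('wrist','bushing_1')[:4]:
    o,d=wray(q['xy'],m); print(q['p'],q['xy'],np.round(o+d*(0-o[2])/d[2],1))
```

```text
[ 617.30648484 -136.55330461  -36.85662182] [-3.14153706e+00  7.17822074e-05 -2.95325559e+00] [-0.22504317  0.28825255  0.5354778 ]
0.7 [278.9, 336.1] [609.7 -93.7   0. ]
```

View pics/w12.png

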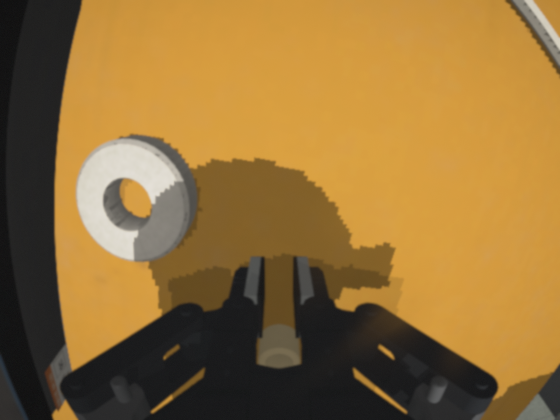

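C is aligned and the ring gauge is clear of the tool. I push.

>>> play_rows:
  steps:
    - {"dx": -0.0015,"dy": 0.0079,"dz": 0,"wx": 0,"wy": 0,"wz": 0,"claw": 0.014}
    - {"dx": -0.003,"dy": 0.0157,"dz": 0,"wx": 0,"wy": 0,"wz": 0,"claw": 0.014}
    - {"dx": -0.0045,"dy": 0.0236,"dz": 0,"wx": 0,"wy": 0,"wz": 0,"claw": 0.014}
    - {"dx": -0.006,"dy": 0.0314,"dz": 0,"wx": 0,"wy": 0,"wz": 0,"claw": 0.014}
    - {"dx": -0.0075,"dy": 0.0393,"dz": 0,"wx": 0,"wy": 0,"wz": 0,"claw": 0.014}

```text
clock: 15.43
tcp_pos: [609.7, -96.3, -36.7]
ee_rot: [-3.141, 0.0, -2.953]
contact_force: [0.4, -0.6, 0.3]
opening: 13.9
```

>>> play_rows:
  steps:
    - {"dx": -0.0022,"dy": 0.0118,"dz": 0,"wx": 0,"wy": 0,"wz": 0,"claw": 0.014}
    - {"dx": -0.0045,"dy": 0.0236,"dz": 0,"wx": 0,"wy": 0,"wz": 0,"claw": 0.014}
    - {"dx": -0.0067,"dy": 0.0354,"dz": 0,"wx": 0,"wy": 0,"wz": 0,"claw": 0.014}
    - {"dx": -0.009,"dy": 0.0472,"dz": 0,"wx": 0,"wy": 0,"wz": 0,"claw": 0.014}
    - {"dx": -0.0112,"dy": 0.059,"dz": 0,"wx": 0,"wy": 0,"wz": 0,"claw": 0.014}

```text
clock: 15.85
tcp_pos: [598.3, -37.0, -36.9]
ee_rot: [-3.142, 0.0, -2.953]
contact_force: [-0.4, -0.4, 0.6]
opening: 14.1
```

>>> play_rows:
  steps:
    - {"dx": -0.0022,"dy": 0.0118,"dz": 0,"wx": 0,"wy": 0,"wz": 0,"claw": 0.014}
    - {"dx": -0.0045,"dy": 0.0236,"dz": 0,"wx": 0,"wy": 0,"wz": 0,"claw": 0.014}
    - {"dx": -0.0067,"dy": 0.0354,"dz": 0,"wx": 0,"wy": 0,"wz": 0,"claw": 0.014}
    - {"dx": -0.009,"dy": 0.0472,"dz": 0,"wx": 0,"wy": 0,"wz": 0,"claw": 0.014}
    - {"dx": -0.0112,"dy": 0.059,"dz": 0,"wx": 0,"wy": 0,"wz": 0,"claw": 0.014}

```text
clock: 16.27
tcp_pos: [587.1, 21.8, -37.0]
ee_rot: [3.142, -0.0, -2.954]
contact_force: [-0.2, -0.7, 2.0]
opening: 14.0
```

Run:
```python
from h import *
im=snap('scene','s13'); cv2.imwrite('pics/s13z.png',cv2.resize(im[150:350,80:320],None,fx=3.3,fy=3,interpolation=cv2.INTER_CUBIC)[:,:,::-1])
s=telemetry.observe(); print(s['tcp_pos'],s['contact_force'])
```

```text
[587.02390797  23.37453622 -36.98179902] [-0.08121328  2.21824256  0.12419876]
```

View pics/s13z.png

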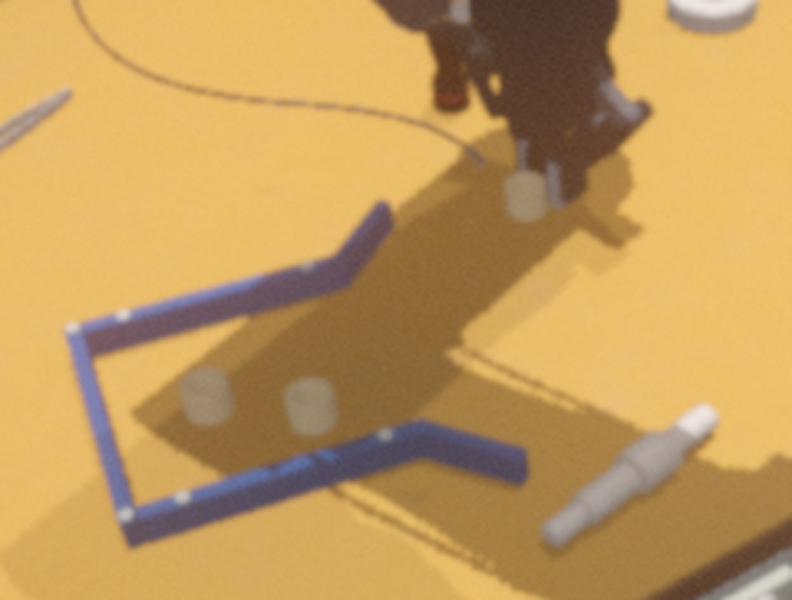

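Checking the geometry shows this straight line would bring the outer finger too near the far side bar. I'll steer the cradle around the bushing towards the mouth centre first.

>>> play_rows:
  steps:
    - {"dx": 0.002,"dy": 0.0006,"dz": 0,"wx": 0,"wy": 0,"wz": 0.104,"claw": 0.014}
    - {"dx": 0.0039,"dy": 0.0012,"dz": 0,"wx": 0,"wy": 0,"wz": 0.208,"claw": 0.014}
    - {"dx": 0.0,"dy": 0.0099,"dz": 0,"wx": 0,"wy": 0,"wz": 0.208,"claw": 0.014}
    - {"dx": -0.0038,"dy": 0.0192,"dz": 0,"wx": 0,"wy": 0,"wz": 0.208,"claw": 0.014}
    - {"dx": -0.0077,"dy": 0.0284,"dz": 0,"wx": 0,"wy": 0,"wz": 0.208,"claw": 0.014}

```text
clock: 16.73
tcp_pos: [579.0, 49.8, -37.2]
ee_rot: [3.142, -0.0, -2.749]
contact_force: [0.1, -0.5, 0.6]
opening: 14.1
```

Run:
```python
from h import *
im=snap('scene','s14'); cv2.imwrite('pics/s14z.png',cv2.resize(im[150:350,80:320],None,fx=3.3,fy=3,interpolation=cv2.INTER_CUBIC)[:,:,::-1])
s=telemetry.observe(); print(s['tcp_pos'],s['contact_force'])
```

```text
[578.4818619   51.17492555 -37.08396704] [-0.9753153   0.89348718  0.45237322]
```

View pics/s14z.png

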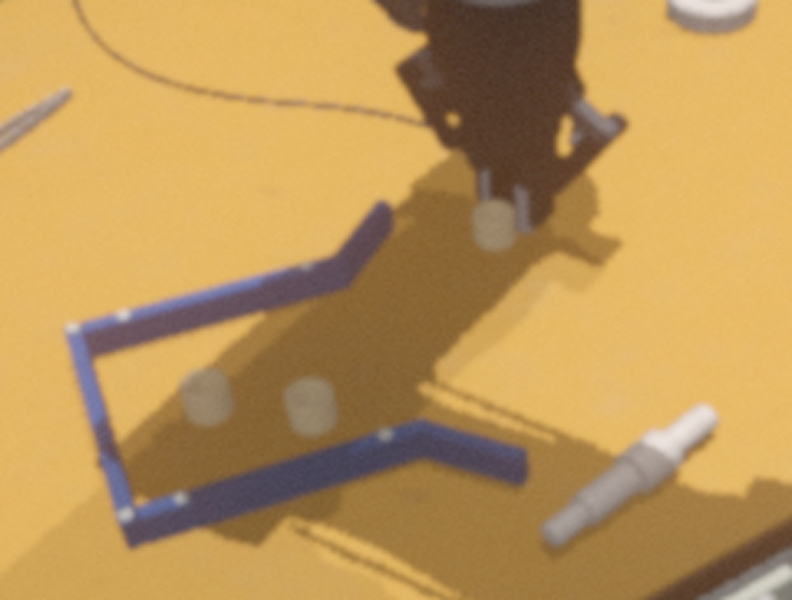

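>>> play_rows:
  steps:
    - {"dx": -0.0046,"dy": 0.0112,"dz": 0,"wx": 0,"wy": 0,"wz": 0,"claw": 0.014}
    - {"dx": -0.0092,"dy": 0.0225,"dz": 0,"wx": 0,"wy": 0,"wz": 0,"claw": 0.014}
    - {"dx": -0.0138,"dy": 0.0338,"dz": 0,"wx": 0,"wy": 0,"wz": 0,"claw": 0.014}
    - {"dx": -0.0185,"dy": 0.0451,"dz": 0,"wx": 0,"wy": 0,"wz": 0,"claw": 0.014}
    - {"dx": -0.0231,"dy": 0.0564,"dz": 0,"wx": 0,"wy": 0,"wz": 0,"claw": 0.014}

```text
clock: 17.2
tcp_pos: [555.9, 106.8, -37.0]
ee_rot: [3.142, 0.0, -2.746]
contact_force: [0.0, 0.1, -0.0]
opening: 13.9
```

>>> play_rows:
  steps:
    - {"dx": -0.0037,"dy": 0.009,"dz": 0,"wx": 0,"wy": 0,"wz": 0,"claw": 0.014}
    - {"dx": -0.0069,"dy": 0.017,"dz": 0,"wx": 0,"wy": 0,"wz": 0,"claw": 0.014}
    - {"dx": -0.0098,"dy": 0.024,"dz": 0,"wx": 0,"wy": 0,"wz": 0,"claw": 0.014}
    - {"dx": -0.0118,"dy": 0.029,"dz": 0,"wx": 0,"wy": 0,"wz": 0,"claw": 0.014}
    - {"dx": -0.0126,"dy": 0.031,"dz": 0,"wx": 0,"wy": 0,"wz": 0,"claw": 0.014}

```text
clock: 17.62
tcp_pos: [543.7, 137.1, -37.0]
ee_rot: [-3.142, -0.0, -2.745]
contact_force: [0.2, 0.3, 0.4]
opening: 14.2
```

Run:
```python
from h import *
im=snap('scene','s15'); cv2.imwrite('pics/s15z.png',cv2.resize(im[150:350,80:320],None,fx=3.3,fy=3,interpolation=cv2.INTER_CUBIC)[:,:,::-1])
s=telemetry.observe(); print(s['tcp_pos'],s['contact_force'])
```

```text
[543.77953419 137.0619801  -36.97153242] [ 0.07414611 -0.66314391  0.12256768]
```

View pics/s15z.png

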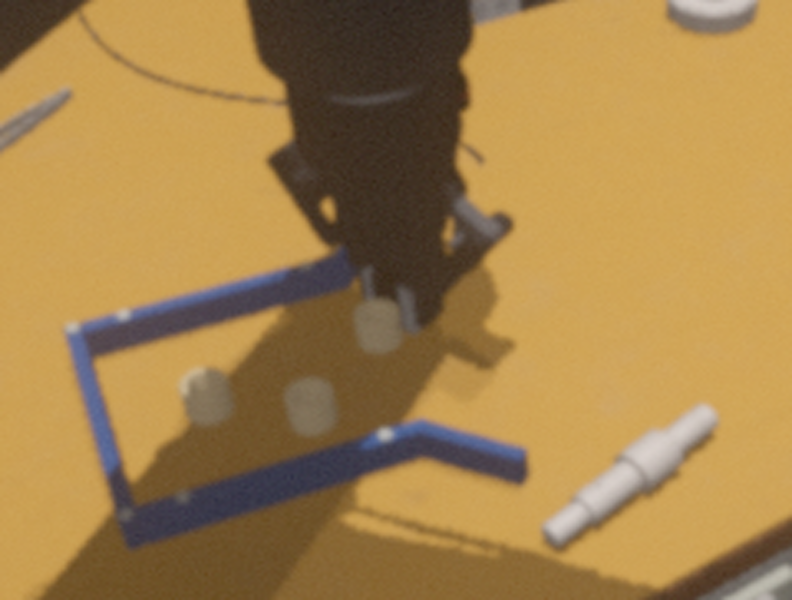

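>>> play_rows:
  steps:
    - {"dx": 0.004,"dy": -0.012,"dz": 0,"wx": 0,"wy": 0,"wz": -0.1,"claw": 0.014}
    - {"dx": 0.0,"dy": -0.013,"dz": 0,"wx": 0,"wy": 0,"wz": -0.22,"claw": 0.014}
    - {"dx": -0.006,"dy": -0.0125,"dz": 0,"wx": 0,"wy": 0,"wz": -0.34,"claw": 0.014}
    - {"dx": -0.01,"dy": -0.012,"dz": 0,"wx": 0,"wy": 0,"wz": -0.46,"claw": 0.014}
    - {"dx": -0.0134,"dy": -0.011,"dz": 0,"wx": 0,"wy": 0,"wz": -0.581,"claw": 0.014}

```text
clock: 18.08
tcp_pos: [530.3, 124.8, -37.1]
ee_rot: [-3.141, -0.0, 2.95]
contact_force: [-0.6, 0.1, -1.1]
opening: 14.0
```

Run:
```python
from h import *
snap('wrist','w16')
m=cams.camera_model('wrist')
s=telemetry.observe(); print(s['tcp_pos'],s['ee_rot'],s['contact_force'])
im=snap('scene','s16'); cv2.imwrite('pics/s16z.png',cv2.resize(im[150:350,80:320],None,fx=3.3,fy=3,interpolation=cv2.INTER_CUBIC)[:,:,::-1])
```

```text
[529.84239954 124.89316844 -37.06744271] [-3.14142542e+00 -4.30788989e-04  2.94051719e+00] [-1.34798776 -0.24263361 -0.28747248]
```

View pics/w16.png

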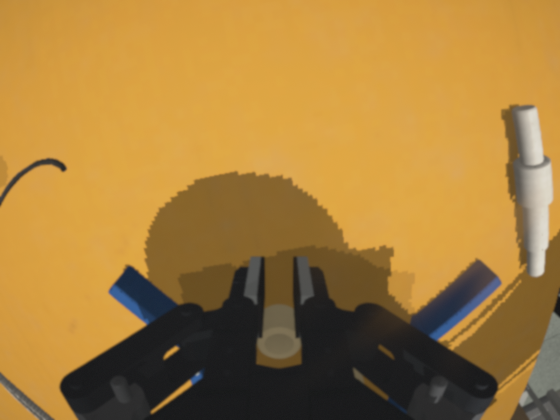

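View pics/s16z.png

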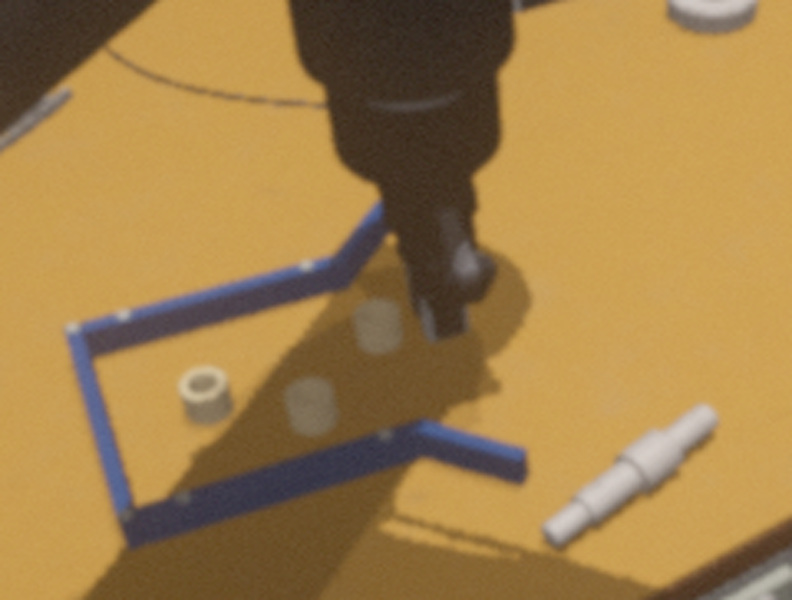

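>>> play_rows:
  steps:
    - {"dx": 0.0015,"dy": 0.0079,"dz": 0,"wx": 0,"wy": 0,"wz": 0,"claw": 0.014}
    - {"dx": 0.0029,"dy": 0.0157,"dz": 0,"wx": 0,"wy": 0,"wz": 0,"claw": 0.014}
    - {"dx": 0.0044,"dy": 0.0236,"dz": 0,"wx": 0,"wy": 0,"wz": 0,"claw": 0.014}
    - {"dx": 0.0059,"dy": 0.0315,"dz": 0,"wx": 0,"wy": 0,"wz": 0,"claw": 0.014}
    - {"dx": 0.0074,"dy": 0.0393,"dz": 0,"wx": 0,"wy": 0,"wz": 0,"claw": 0.014}

```text
clock: 18.6
tcp_pos: [538.3, 165.7, -37.1]
ee_rot: [-3.141, 0.0, 2.958]
contact_force: [0.9, -1.4, 0.6]
opening: 14.1
```

>>> play_rows:
  steps:
    - {"dx": 0.0013,"dy": 0.007,"dz": 0,"wx": 0,"wy": 0,"wz": 0,"claw": 0.014}
    - {"dx": 0.0022,"dy": 0.012,"dz": 0,"wx": 0,"wy": 0,"wz": 0,"claw": 0.014}
    - {"dx": 0.003,"dy": 0.016,"dz": 0,"wx": 0,"wy": 0,"wz": 0,"claw": 0.014}
    - {"dx": 0.0034,"dy": 0.018,"dz": 0,"wx": 0,"wy": 0,"wz": 0,"claw": 0.014}
    - {"dx": 0.0035,"dy": 0.019,"dz": 0,"wx": 0,"wy": 0,"wz": 0,"claw": 0.014}

```text
clock: 19.02
tcp_pos: [541.4, 184.0, -37.1]
ee_rot: [-3.141, -0.0, 2.957]
contact_force: [-0.1, -0.8, 0.8]
opening: 14.4
```

>>> play_rows:
  steps:
    - {"dx": -0.002,"dy": -0.01,"dz": 0,"wx": 0,"wy": 0,"wz": 0,"claw": 0.014}
    - {"dx": -0.005,"dy": -0.03,"dz": 0.005,"wx": 0,"wy": 0,"wz": 0,"claw": 0.014}
    - {"dx": -0.007,"dy": -0.05,"dz": 0.03,"wx": 0,"wy": 0,"wz": 0,"claw": 0.014}
    - {"dx": -0.007,"dy": -0.08,"dz": 0.06,"wx": 0,"wy": 0,"wz": 0,"claw": 0.014}
    - {"dx": -0.007,"dy": -0.115,"dz": 0.08,"wx": 0,"wy": 0,"wz": 0,"claw": 0.014}

```text
clock: 19.43
tcp_pos: [534.6, 68.0, 44.8]
ee_rot: [3.141, 0.001, 2.958]
contact_force: [1.3, 0.7, -0.4]
opening: 13.7
```

>>> play_rows:
  steps:
    - {"dx": 0,"dy": -0.035,"dz": 0.02,"wx": 0,"wy": 0,"wz": 0,"claw": 0.014}
    - {"dx": 0,"dy": -0.07,"dz": 0.04,"wx": 0,"wy": 0,"wz": 0,"claw": 0.014}
    - {"dx": 0,"dy": -0.105,"dz": 0.06,"wx": 0,"wy": 0,"wz": 0,"claw": 0.014}
    - {"dx": 0,"dy": -0.14,"dz": 0.08,"wx": 0,"wy": 0,"wz": 0,"claw": 0.014}
    - {"dx": 0,"dy": -0.16,"dz": 0.1,"wx": 0,"wy": 0,"wz": 0,"claw": 0.014}

```text
clock: 19.85
tcp_pos: [533.2, -94.6, 144.1]
ee_rot: [3.142, -0.0, 2.955]
contact_force: [1.6, -0.3, -0.7]
opening: 13.9
```

Run:
```python
from bush import *
u=np.array([np.cos(1.386),np.sin(1.386)]);v=np.array([-u[1],u[0]]);o=np.array([521,159.])
im=snap('scene','s17'); cv2.imwrite('pics/s17z.png',cv2.resize(im[130:350,80:400],None,fx=2.4,fy=2.4,interpolation=cv2.INTER_CUBIC)[:,:,::-1])
it=snap('top','t17'); cv2.imwrite('pics/t17z.png',cv2.resize(it[120:310,130:390],None,fx=3,fy=3,interpolation=cv2.INTER_CUBIC)[:,:,::-1])
for cam,i in(('scene',im),('top',it)):
  for pen in((88,0),(44,25),(47,-17)):
    g=o+pen[0]*u+pen[1]*v
    x,f,n,mm=fit(cam,i,*g); print(cam,np.round(x,1),'pen',np.round([(x-o)@u,(x-o)@v],1),round(f,1),n,round(mm))
s=telemetry.observe(); print(s['clock'],s['tcp_pos'],s['contact_force'])
```

```text
scene [566.5 208. ] pen [ 56.5 -35.8] 1.0 6 245
scene [533.9 169.3] pen [ 12.5 -10.8] 0.0 0 243
scene [575.7 164.6] pen [ 15.5 -52.8] 13.8 35 229
top [565.9 205.5] pen [ 54.  -35.6] 0.0 0 102
top [537.2 167.6] pen [ 11.4 -14.3] 0.0 0 99
top [522.6 165.8] pen [ 7.  -0.3] 0.0 0 99
19.95 [535.59987168 -94.62142842 146.42507164] [-0.20035121 -0.08195557  0.76059511]
```

View pics/s17z.png

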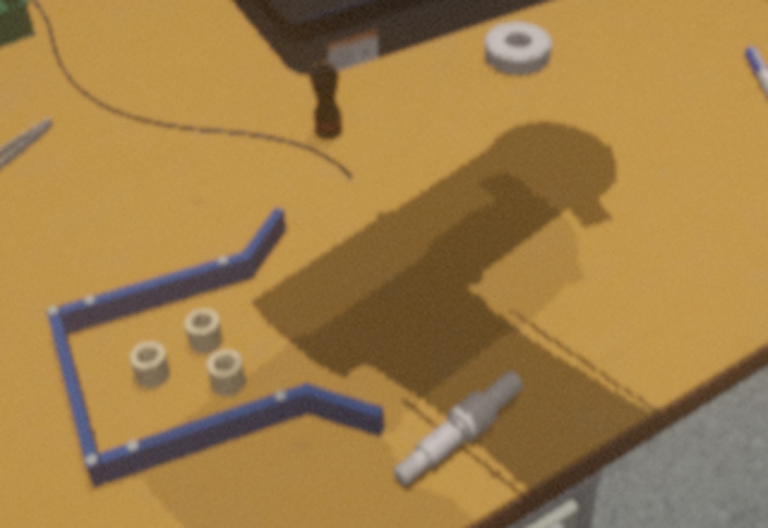

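View pics/t17z.png

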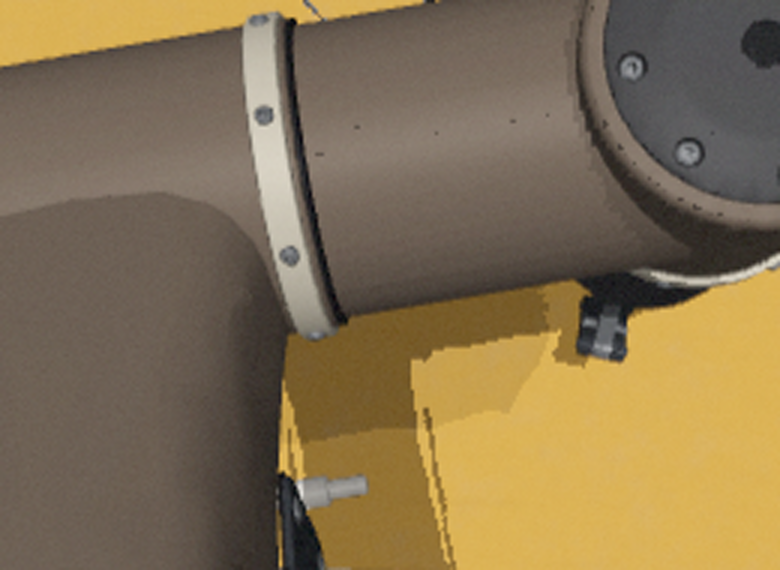

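The scene picture shows all three bushings upright inside the pen, at (150,362), (203,330) and (226,372). The silhouette fits failed: the arm blocks the top view, and the segmentation failed on the scene view. I'll check numerically from picked pixels, check the bystanders, then hand in.

Run:
```python
from h import *
u=np.array([np.cos(1.386),np.sin(1.386)]);v=np.array([-u[1],u[0]]);o=np.array([521,159.])
for p in((150,362),(203,330),(226,372)):
    x=ray('scene',(80+p[0]/2.4,130+p[1]/2.4),10.5)[:2]; print(np.round(x,1),'pen',np.round([(x-o)@u,(x-o)@v],1))
cams.capture('scene')
for n,z in(('inspect_stamp',31),('ring_gauge',9),('step_shaft',11)):
    for q in nets.cut_out('scene',n)[:1]:
        ys,xs=np.where(q['region']); print(n,round(q['p'],2),np.round(ray('scene',(xs.mean(),ys.mean()),z),1))
order.job_done()
print(telemetry.observe()['clock'])
```

```text
[539.1 241.2] pen [84.2 -2.7]
[544.8 201.6] pen [ 46.2 -15.5]
[504.1 205.1] pen [42.2 25.1]
inspect_stamp 0.9 [696.   20.6  31. ]
ring_gauge 0.69 [ 691.  -166.8    9. ]
step_shaft 0.66 [385.6 106.2  11. ]
the job is handed in; nothing more can be done
the job is handed in; nothing more can be done
```

All three bushings were swept into the pen one at a time and stand upright past the mouth. I pushed each along the bench with the two fingertips set 14 mm apart, too narrow to take a bushing between them. The job was handed in at about 20 s with the arm raised clear.

| Bushing (handling order) | Depth past the mouth (mm) | Sideways from centre line (mm) |
|---|---|---|
| First | 84 | −3 |
| Second | 42 | +25 |
| Third | 46 | −16 |

- **Inside the pen:** a bushing is wholly inside at 11 mm depth and within 49 mm of the centre line, so all three have wide margin.
- **Bystanders:** the stamp, ring gauge and shaft measured within about 3 mm of where they started, which is within measuring error.
- **Contact force:** the readings I saw stayed below about 10 N.

Three things disagreed or failed along the way:
- **Tip height:** the cameras put the fingertips about 42 mm higher than the telemetry said. My first sweep therefore passed over a bushing without touching it. I then set the height from the pictures and pushed at a reported z of −37.
- **Third bushing's path:** I turned its path partway to keep the outer finger off the far side bar.
- **Last position check:** the automatic outline fit failed, because the arm hid the pen from the top camera and the fit found almost nothing in the scene view. The final positions come from pixels I picked by hand in the scene picture alone.

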